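Dry-stack a stepped block on the gluing board

ROBOT

A 7-joint arm with a two-finger parallel gripper is mounted at the origin on the work surface; the furniture and walls round the work are solid. World frame = base frame: x ahead of the robot, y to its left, z up, the work surface at z = 0. Lengths are in m, angles in rad, forces in N, time in s.
With the tool pointing down it reaches from about 0.425 to 0.95 m from the base axis. Payload 16.7 kg.
Tool frame: the origin (TCP) lies on the centre line of the jaws, within the pads' length; the fingertips stand 17 mm ahead of it and the grasp point (between the pads) lies 2 mm behind it (nose_length is the z of the fingertips in the tool frame, in m); z points along the fingers, y is the direction in which the jaws open and shut (so a half turn about z gives the same grasp; the last joint's range is limited). The gripper opens to 94 mm and grips with 3 to 60 N. Pads are 16 mm wide; open, the fingers measure 119 mm over their backs; the gripper's body (75 mm by 177 mm) begins 78 mm behind the grasp point.
Start: joints at [1.063, 0.426, 0.074, 1.606, -0.034, 1.111, -0.067], TCP at [0.236, -0.632, 0.222] pointing down, gripper open.
Joint ranges: [-2.85, 2.85], [-0.5, 2.14], [-1.23, 1.37], [0.21, 2.46], [-1.02, 4.16], [0.16, 2.05], [-2.73, 2.73]. Speed limits (rad/s): [1.89, 1.89, 2.39, 2.39, 3.01, 3.01, 3.01].

INTERFACE

Orientations are given as a unit quaternion [w, x, y, z].
In Python, from rig import * gives the robot as it stands.
- The arm moves only by the tool servo_tool, never from a script. Its argument "series" is a list of rows, each a list of 5 numbers: the shift along the tool's x, y, z in units of 0.02 m (1.0 is 0.02 m), then the turn about the tool's z in units of 6 degrees (1.0 is 6 degrees), then the closure, from 0 (fully open) to 1 (shut). A call has 1 to 10 rows; each row shifts and turns the pose as measured when the row begins, along the tool's axes as they then stand; what a row does not reach is not made up. A row lasts 1/10 s, in which the tool goes at most 50 mm and 8.59 degrees, less where a joint would pass 70% of its speed; a pose out of reach is approached as far as the arm can. A call with a number of a shift or a turn outside -1 to 1 is refused whole. A call with a gripper value outside its range is refused whole. The fingers move at their own pace and stop on an object; the grip force is fixed at half the most. Time passes only in rows, so rows that do not move let the fingers close. It gives the time, the measured TCP pose, the force and the opening at its end, in the units of the state.
- read_state(): the state, without advancing time (a new reading comes with each control period).
- camera(name): name is "side" or "top"; returns the picture (420x560x3 uint8, red, green, blue); there is no depth.
- get_calibration(name): a dict with "vfov" (degrees; the focal length in pixels is half the picture's height over the tangent of half this angle, whatever the lens; pixels are square), "cx", "cy" (the principal point, pixels), "eye" and "attitude" of the camera in the world. Camera axes: x right, y down, z forward; pixel columns grow to the right and rows downward; lengths in m; the calibration is good to about 2 mm. A picture is of the moment at which its call begins. get_calibration takes no time and is no camera call.
- finish_job(): hands the job in, once; it reports no verdict.
The state is a dict: "time_s": time; "q": joint angles; "dq": joint speeds; "joint_efforts": joint torques, N m; "ee_pos": TCP position; "ee_rot": TCP orientation; "contact_force": force on the tool from outside, world axes, zero at the start; "torque": the same for the moment, N m; "width": opening from 0.0 (shut) to 1.0 (fully open).
Only numpy, scipy, OpenCV 4.12 (cv2) and the standard library are available. Lean on these libraries where they do the work, as an engineer would, in place of code of your own. Each camera call takes 0.05 s, during which the arm holds its last target.

TASK

Dry-stack the stepped block on the gluing board, one piece after another from the bottom up: lay the long redwood block flat inside the four corner stops, the shorter redwood block on top of it, and the pine blank on top of that, each centred on the piece below and running the same way. Last, stand the grey tin of screws upright on the middle of the pine blank as a weight, and let go of everything. Leave the pine cube and the brown sanding block where they are.

Things in the scene. Friction and masses are not known exactly. Their poses are not given: they have to be found in the camera images.
- gluing_board: Gluing board, fixed to the bench: a flat wooden panel 115 x 290 mm, 12 mm thick, with four L-shaped dark wooden corner stops 10 mm high on it. They enclose a bay 85 mm (along its own x) by 250 mm (along its own y); the stops stand only at the corners (they reach 36 mm along each long side from the ends of the bay), so the middle of the long sides is open. Origin: centre of the panel's underside; z up; the bay's floor is 12 mm above the origin.
- long_block: Long redwood block (red-brown hardwood offcut), 65 mm wide (own x), 230 mm long (own y), 28 mm thick (z), 0.24 kg. Origin: centre of the underside. The two redwood blocks differ by length only at a glance: this is the longer.
- short_block: Shorter redwood block (red-brown hardwood offcut), 55 mm wide (own x), 150 mm long (own y), 30 mm thick (z), 0.14 kg. Origin: centre of the underside.
- pine_blank: Pine blank, a flat pale wooden bar 50 mm wide (own x), 98 mm long (own y), 20 mm thick (z), 0.06 kg. Origin: centre of the underside.
- screw_tin: Tin of screws: plain grey round metal tin, 64 mm in diameter, 45 mm high, upright, 0.16 kg (the cream-coloured, lower and wider tin on the bench is not it). Origin: centre of the underside, z up.
- pine_cube: Bystander, to be left alone: cube-like pine offcut 48 x 55 x 45 mm. Origin: centre of the underside.
- sanding_block: Bystander, to be left alone: brown sanding block 63 x 114 x 31 mm. Origin: centre of the underside.
Mind the look-alikes: they are no part of the job. What is shaped like the screw_tin but pink is not meant.

How it is judged:
On the way, in this order (a step that is already met when the one before it is completed fails the run):
1. the long redwood block lies flat between the corner stops of the gluing board (x of long_block in the frame of gluing_board between -0.013 and 0.013 m and y of long_block in the frame of gluing_board between -0.013 and 0.013 m and z of long_block in the frame of gluing_board between 0.007 and 0.017 m and angle between long_block's own z axis and vertical below 0.08 rad and angle between the y axis of long_block and the y axis of gluing_board, either way round below 0.17 rad and linear speed of long_block below 0.02 m/s and angular speed of long_block below 0.2 rad/s), for 0.2 s.
2. the shorter redwood block lies centred on the long one, running the same way (x of short_block in the frame of long_block between -0.015 and 0.015 m and y of short_block in the frame of long_block between -0.015 and 0.015 m and z of short_block in the frame of long_block between 0.023 and 0.033 m and angle between short_block's own z axis and vertical below 0.08 rad and angle between the y axis of short_block and the y axis of long_block, either way round below 0.2 rad and linear speed of short_block below 0.02 m/s and angular speed of short_block below 0.2 rad/s), for 0.2 s.
3. the pine blank lies centred on the shorter redwood block, running the same way (x of pine_blank in the frame of short_block between -0.015 and 0.015 m and y of pine_blank in the frame of short_block between -0.015 and 0.015 m and z of pine_blank in the frame of short_block between 0.025 and 0.035 m and angle between pine_blank's own z axis and vertical below 0.08 rad and angle between the y axis of pine_blank and the y axis of short_block, either way round below 0.2 rad and linear speed of pine_blank below 0.02 m/s and angular speed of pine_blank below 0.2 rad/s), for 0.2 s.
4. the tin of screws stands upright on the middle of the pine blank (x of screw_tin in the frame of pine_blank between -0.015 and 0.015 m and y of screw_tin in the frame of pine_blank between -0.015 and 0.015 m and z of screw_tin in the frame of pine_blank between 0.015 and 0.025 m and angle between screw_tin's own z axis and vertical below 0.08 rad and linear speed of screw_tin below 0.02 m/s and angular speed of screw_tin below 0.2 rad/s), for 0.2 s.
At the end, for the whole second after the job is handed in: Long redwood flat inside the corner stops (13 mm of centre each way, 0.17 rad); short redwood flat on it, pine blank flat on that (each centred to 15 mm each way, 0.2 rad); tin of screws upright on the blank, centred to 15 mm each way; all at rest and released (all of step 1 and all of step 2 and all of step 3 and all of step 4); the robot touches nothing.
It fails at once if the pine cube is moved more than 20 mm (distance of pine_cube from where it was at the start of the episode above 0.02 m).
It fails at once if the sanding block is moved more than 20 mm (distance of sanding_block from where it was at the start of the episode above 0.02 m).
It also fails if it takes over 131 s, if anything falls off the work surface, if the arm or the gripper's body presses on something with over 40 N, if the wrist force passes 120 N, or if a joint passes its speed limit or range.

## Working session

There is one attempt and no reset: what is moved stays moved. The work goes in short steps, Python scripts to look and compute and a tool call to move; the robot and the scene stay as the last step left them, time stands still between calls to the robot, and variables do not carry over. Pictures are saved under pics/ and viewed, and the job is handed in when it is done.

Besides the shell and the picture viewer there is one more tool, called after ">>>" as name(argument=value, ...), one argument or row to a line, values as JSON. servo_tool: Moves the arm, as the interface text tells. Its arguments: {"type":"object","properties":{"series":{"type":"array"}},"required":["series"]}

```bash
mkdir -p pics; ls
python3 - <<'E'
from rig import *
import cv2
s=read_state(); print({k:s[k] for k in('time_s','ee_pos','ee_rot','width','contact_force')})
for n in('top','side'):
    print(get_calibration(n)); cv2.imwrite(f'pics/{n}0.png',camera(n)[:,:,::-1])
E
```

```text
pics
{'time_s': 0.0, 'ee_pos': array([ 0.23623145, -0.63185749,  0.22177372]), 'ee_rot': array([-6.32405715e-04,  9.84042870e-01,  1.77930343e-01, -1.50102242e-04]), 'width': 0.9981516818193972, 'contact_force': array([-0.37810284, -0.22197463,  0.38438657])}
{'vfov': 55.70646878388776, 'cx': 280.7175968237032, 'cy': 211.62685287852744, 'eye': array([ 0.36250749, -0.01843536,  1.19168848]), 'attitude': array([-0.03465961,  0.71243604, -0.70040244,  0.02588458])}
{'vfov': 48.728271610438036, 'cx': 289.18785260933333, 'cy': 207.47454295648532, 'eye': array([0.26388973, 0.86169389, 0.8386383 ]), 'attitude': array([ 0.04266055, -0.07421262,  0.91320519, -0.39840789])}
```

View pics/top0.png

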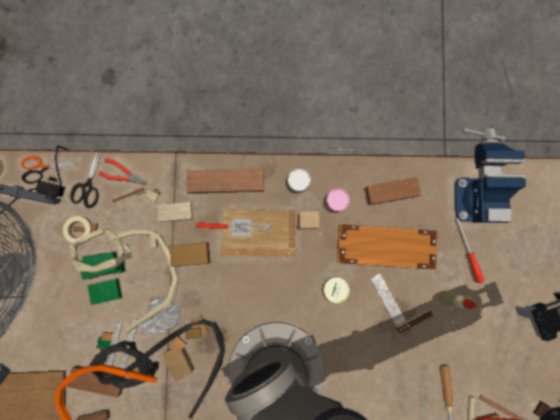

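View pics/side0.png

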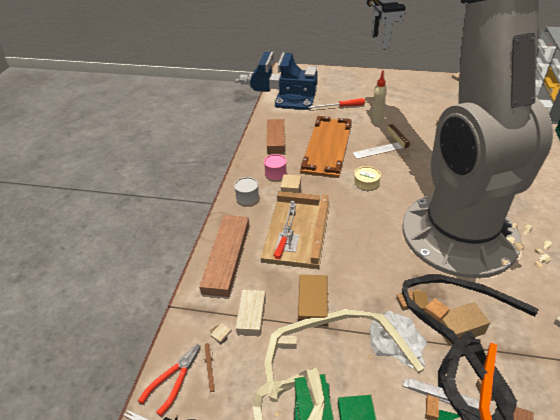

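The top view shows the long redwood at (225,181), the short redwood at (393,191), the blank at (174,211), the grey tin at (299,180) and the board at (387,247). Bystanders are the pine cube at (310,220) and the sanding block at (188,254). Next I measure these.

```bash
cat > h.py <<'E'
from rig import *
import cv2, numpy as np
from scipy.spatial.transform import Rotation as R
def cal(n):
    c=get_calibration(n); f=210/np.tan(np.radians(c['vfov'])/2); w,x,y,z=c['attitude']
    return c,f,R.from_quat([x,y,z,w]).as_matrix()
def ray(n,px,z):
    c,f,M=cal(n); px=np.atleast_2d(px).astype(float)
    d=np.c_[(px[:,0]-c['cx'])/f,(px[:,1]-c['cy'])/f,np.ones(len(px))]@M.T
    t=(z-c['eye'][2])/d[:,2]; return (c['eye']+d*t[:,None])[:,:2]
def proj(n,P):
    c,f,M=cal(n); q=(np.atleast_2d(P)-c['eye'])@M
    return np.c_[c['cx']+f*q[:,0]/q[:,2],c['cy']+f*q[:,1]/q[:,2]]
E
python3 - <<'E'
from h import *
im=cv2.imread('pics/top0.png')
cv2.imwrite('pics/z1.png',cv2.resize(im[155:275,150:330],None,fx=4.4,fy=4.4,interpolation=cv2.INTER_CUBIC))
cv2.imwrite('pics/z2.png',cv2.resize(im[155:295,290:450],None,fx=4.2,fy=4.2,interpolation=cv2.INTER_CUBIC))
for nm,p,z in [('long',(225,181),.028),('short',(393,191),.03),('blank',(174,211),.02),('tin',(299,180),.045),('board',(387,247),.012),('cube',(310,220),.045),('sand',(188,254),.03)]:
    print(nm,ray('top',p,z)[0].round(3), im[p[1],p[0]])
print(proj('top',[[0,0,0],[.236,-.632,.222]]),proj('side',[[0,0,0],[.236,-.632,.222]]))
E
```

```text
long [0.551 0.164] [ 83 111 153]
short [ 0.528 -0.332] [ 69  96 141]
blank [0.46  0.314] [142 172 192]
tin [ 0.554 -0.055] [218 226 230]
board [ 0.364 -0.318] [ 62 119 187]
cube [ 0.438 -0.088] [122 160 191]
sand [0.334 0.265] [ 63 108 143]
[[276.97856741 370.68657337]
 [541.90380744 303.58563482]] [[458.59516417 233.05370585]
 [380.01823471  37.30341758]]
```

View pics/z1.png

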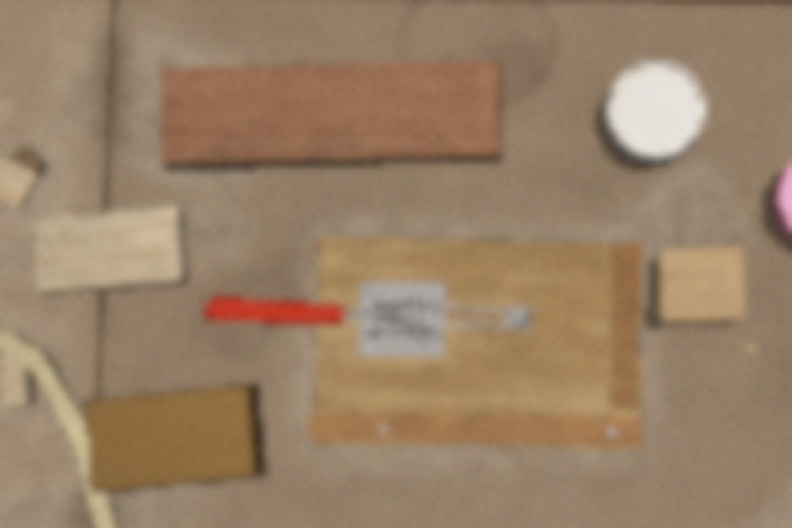

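View pics/z2.png

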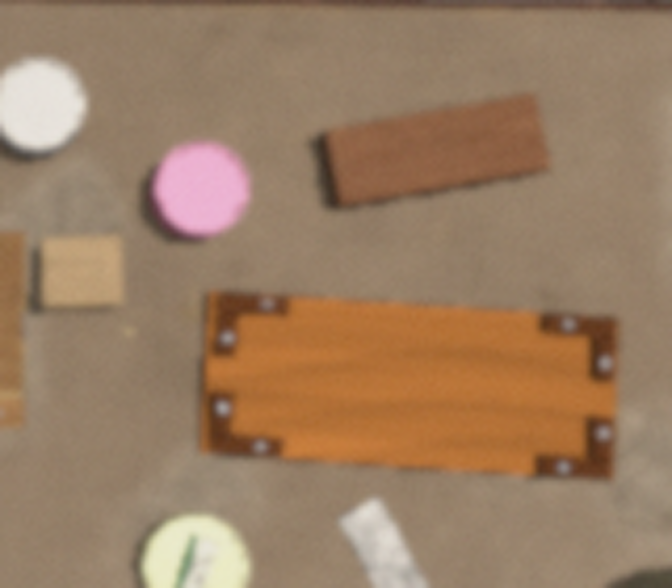

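```bash
cat >> h.py <<'E'
def meas(n,im,seed,roi,z,tol,up=4,dbg=None):
    x0,y0,x1,y1=roi; c=cv2.resize(im[y0:y1,x0:x1],None,fx=up,fy=up,interpolation=cv2.INTER_CUBIC)
    lab=cv2.cvtColor(c,cv2.COLOR_BGR2LAB).astype(float)
    s=((seed[0]-x0)*up,(seed[1]-y0)*up); ref=np.median(lab[s[1]-8:s[1]+9,s[0]-8:s[0]+9].reshape(-1,3),0)
    m=((np.abs(lab-ref)*[.7,1,1]).max(2)<tol).astype(np.uint8)
    m=cv2.morphologyEx(cv2.morphologyEx(m,cv2.MORPH_CLOSE,np.ones((5,5))),cv2.MORPH_OPEN,np.ones((9,9)))
    cs,_=cv2.findContours(m,cv2.RETR_EXTERNAL,cv2.CHAIN_APPROX_NONE)
    k=max(cs,key=cv2.contourArea)[:,0,:]
    w=ray(n,(k+.5)/up-.5+[x0,y0],z)
    r=cv2.minAreaRect((w*1000).astype(np.float32)); b=cv2.boxPoints(r)
    e=[b[1]-b[0],b[2]-b[1]]; L=max(e,key=np.linalg.norm); L=L*np.sign(L[1])
    yaw=np.degrees(np.arctan2(-L[0],L[1]))   # own y axis rotated yaw from world y
    if dbg: cv2.drawContours(c,[k[:,None]],-1,(0,255,0),1); cv2.imwrite(dbg,c)
    return np.array(r[0]).round(1),np.array(r[1]).round(1),round(float(yaw),2)
E
python3 - <<'E'
from h import *
im=cv2.imread('pics/top0.png')
for nm,s,roi,z,t in [('long',(225,181),(180,160,275,200),.028,16),('short',(393,191),(355,170,430,212),.03,14),('blank',(174,211),(150,196,200,226),.02,16),('tin',(299,180),(280,162,320,200),.045,25),('board',(387,247),(330,215,445,280),.012,60),('cube',(310,220),(297,207,325,233),.045,16),('sand',(188,254),(160,235,220,275),.031,14)]:
    print(nm,*meas('top',im,s,roi,z,t,dbg=f'pics/d_{nm}.png'))
ds=[cv2.imread(f'pics/d_{n}.png') for n in('long','short','blank','tin','board')]
W=480;H=sum(d.shape[0] for d in ds[:4])
o=np.zeros((800,800,3),np.uint8);y=0
for i,d in enumerate(ds[:4]): 
    o[y:y+d.shape[0],:d.shape[1]]=d;y+=d.shape[0]
o[430:430+ds[4].shape[0],300:300+ds[4].shape[1]]=ds[4]
cv2.imwrite('pics/d.png',o[:700])
# board via pixel corners of the zoom
cs=np.array([[208,292],[617,318],[613,478],[203,452]])/4.2+[290,155]-.4
w=ray('top',cs,.012); print(w.mean(0),w, np.linalg.norm(w[1]-w[0]),np.linalg.norm(w[2]-w[1]))
E
```

```text
long [555.6 158.6] [119.3 282.9] 0.93
short [ 523.8 -339.3] [ 86.1 154.8] 14.2
blank [464.  315.7] [58.1 99.4] 5.02
tin [556.8 -53.9] [61.1 60.2] -44.38
board [ 364.7 -318.9] [190.5 341.4] 0.95
cube [442.3 -86.6] [48.4 55.7] 2.28
sand [333.6 265.8] [ 64.5 108.9] 5.99
[ 0.36661738 -0.31854875] [[ 0.4293322  -0.1767952 ]
 [ 0.41587933 -0.46404718]
 [ 0.30419554 -0.45949659]
 [ 0.31706246 -0.17385602]] 0.28756682312054554 0.11177646166064197
```

View pics/d.png

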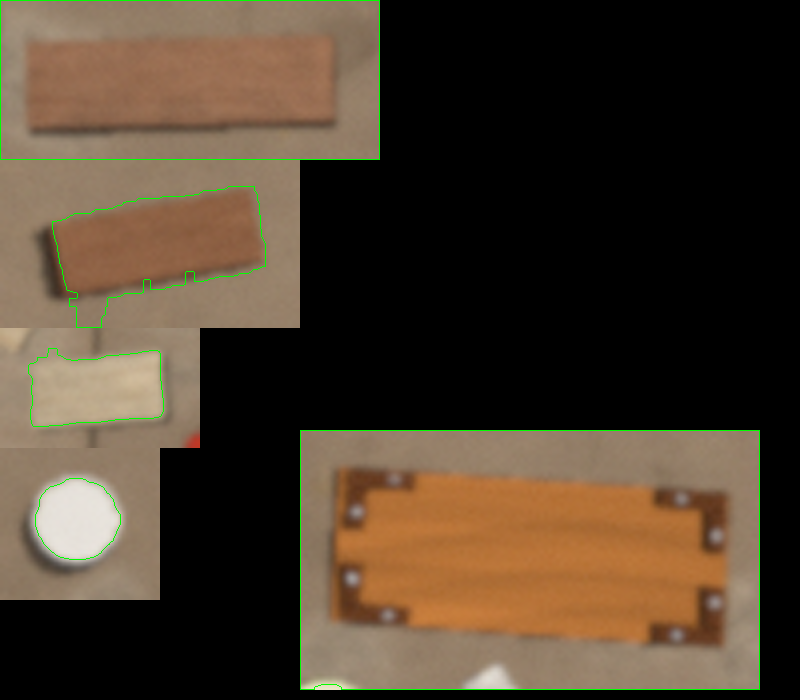

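```bash
cat >> h.py <<'E'
def corners(cs,z,n='top'):
    w=ray(n,cs,z)*1000; a=(w[0]-w[1]+w[3]-w[2])/2  # left minus right = +y
    return w.mean(0).round(1),'len',np.linalg.norm(a).round(1),'wid',(np.linalg.norm((w[0]+w[1]-w[2]-w[3])/2)).round(1),'yaw',np.degrees(np.arctan2(-a[0],a[1])).round(2)
E
python3 - <<'E'
from h import *
A=lambda c:(np.array(c)+.5)/4.4-.5+[150,155]
B=lambda c:(np.array(c)+.5)/4.2-.5+[290,155]
print('long',*corners(A([[163,69],[498,62],[500,156],[166,163]]),.028))
print('short',*corners(B([[326,131],[537,94],[549,165],[340,207]]),.03))
print('blank',*corners(A([[37,216],[178,206],[182,281],[38,290]]),.02))
print('tin',ray('top',A([[656,111]]),.045)*1000)
print('board',*corners(B([[208,292],[617,318],[613,478],[203,452]]),.012))
s=np.array([(267,304),(227,338),(222,408),(260,446),(568,324),(604,363),(602,434),(562,467)])
w=ray('top',B(s),.022)*1000;print('screws',w.mean(0)); a=w[:4].mean(0)-w[4:].mean(0);print(np.degrees(np.arctan2(-a[0],a[1])))
im=cv2.imread('pics/side0.png')
cv2.imwrite('pics/s1.png',cv2.resize(im[105:215,225:395],None,fx=4.4,fy=4.4,interpolation=cv2.INTER_CUBIC))
cv2.imwrite('pics/s2.png',cv2.resize(im[170:340,190:340],None,fx=3.5,fy=3.5,interpolation=cv2.INTER_CUBIC))
E
```

```text
long [553.2 163.8] len 225.7 wid 64.0 yaw 2.1
short [ 531.  -334.6] len 149.7 wid 52.4 yaw 11.64
blank [459.6 312.9] len 96.5 wid 50.5 yaw 4.77
tin [[554.68429497 -54.12093763]]
board [ 366.6 -318.6] len 286.7 wid 112.0 yaw -2.63
screws [ 366.10948011 -318.74301799]
-2.8671398060594138
```

View pics/s1.png

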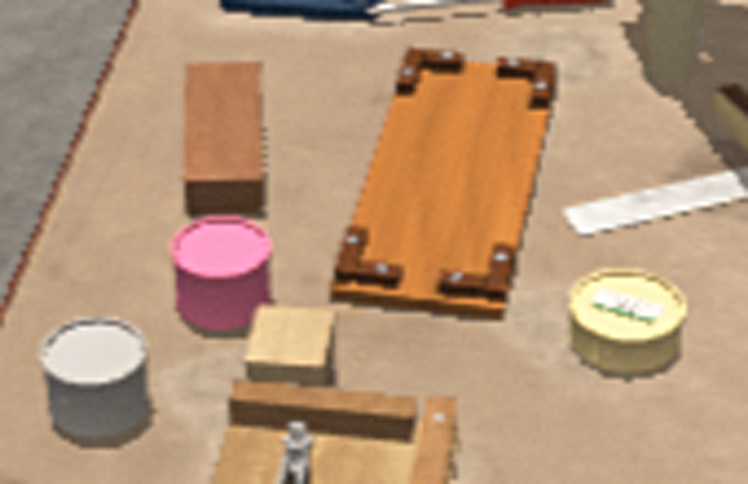

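View pics/s2.png

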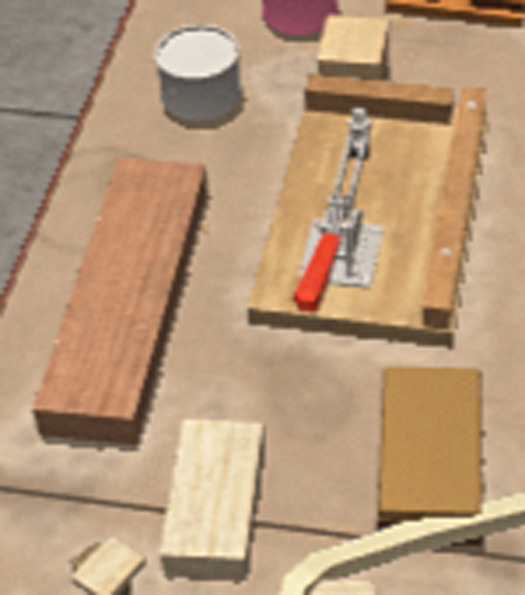

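Run:
```python
from h import *
A=lambda c:(np.array(c)+.5)/4.4-.5+[225,105]
B=lambda c:(np.array(c)+.5)/3.5-.5+[190,170]
s=[(447,55),(408,72),(513,63),(541,86),(350,240),(383,269),(500,257),(457,276)]
print(ray('side',A(s),.022).mean(0)*1000)
f=lambda c,z:print((ray('side',c,z)*1000).round(0).tolist(),(ray('side',c,z).mean(0)*1000).round(1))
f(B([(120,158),(205,165),(138,415),(37,411)]),.028)
f(A([(186,63),(263,63),(263,182),(186,180)]),.03)
f(B([(180,420),(264,423),(249,558),(162,556)]),.02)
f(B([(198,52)]),.045); f(A([(95,348)]),.045)
```

```text
[ 364.69045988 -320.10809854]
[[587.0, 52.0], [524.0, 50.0], [513.0, 275.0], [576.0, 281.0]] [550.  164.6]
[[570.0, -403.0], [514.0, -411.0], [487.0, -263.0], [540.0, -258.0]] [ 528.  -333.9]
[[488.0, 269.0], [436.0, 263.0], [425.0, 359.0], [475.0, 365.0]] [455.9 313.7]
[[553.0, -53.0]] [553.  -53.4]
[[554.0, -57.0]] [553.8 -56.7]
```

>>> servo_tool(
  series=[
    [0.67,-0.74,0,-1,0],
    [0.75,-0.67,0,-1,0],
    [0.81,-0.58,0,-1,0],
    [0.87,-0.49,0,-1,0],
    [0.92,-0.4,0,-1,0],
    [0.95,-0.31,0,-1,0],
    [0.98,-0.2,0,-1,0],
    [1,-0.1,0,-1,0],
    [1,0,0,-1,0],
    [1,0.11,0,-1,0],
  ],
)

```text
time_s: 1.1
ee_pos: [0.3072, -0.4379, 0.2181]
ee_rot: [-0.004, 0.751, 0.66, -0.0]
contact_force: [1.0, 0.9, -0.0]
width: 0.999
```

```bash
cat > go.py <<'E'
from h import *
import sys
# target x y z(mm) phi(deg): remaining in tool units
s=read_state(); p=s['ee_pos']; w,x,y,z=s['ee_rot']; M=R.from_quat([x,y,z,w]).as_matrix()
phi=np.degrees(np.arctan2(M[1,0],M[0,0])); tilt=np.degrees(np.arccos(-M[2,2]))
print('t',round(s['time_s'],2),'p',(p*1000).round(1),'phi',phi.round(2),'tilt',tilt.round(2),'w',round(s['width']*94,1),'F',s['contact_force'].round(1),'q',s['q'].round(2))
if len(sys.argv)>1:
    T=np.array([float(a) for a in sys.argv[1:5]]); d=(T[:3]/1000-p)@M/.02
    turn=-(T[3]-phi)/6
    c,sn=np.cos(np.radians(T[3])),np.sin(np.radians(T[3])); e=T[:3]/1000-p
    print('rem tool',d.round(2),'turn',turn.round(2),'| in final frame',np.round([(e[0]*c+e[1]*sn)/.02,(e[0]*sn-e[1]*c)/.02,-e[2]/.02],2))
E
python3 go.py 552 164 222 92.1
```

```text
t 1.1 p [ 307.2 -437.9  218.1] phi 82.59 tilt 0.46 w 93.9 F [ 1.   0.9 -0. ] q [ 1.01  0.22 -0.2   1.91  0.05  1.03  0.66]
rem tool [31.42  8.26 -0.09] turn -1.58 | in final frame [29.63 13.34 -0.19]
```

>>> servo_tool(
  series=[
    [0.97,0.25,0,-0.8,0],
    [0.94,0.34,0,-0.7,0],
    [0.91,0.41,0,0,0],
    [0.91,0.41,0,0,0],
    [0.91,0.41,0,0,0],
    [0.91,0.41,0,0,0],
    [0.91,0.41,0,0,0],
    [0.91,0.41,0,0,0],
    [0.91,0.41,0,0,0],
    [0.91,0.41,0,0,0],
  ],
)

```text
time_s: 2.1
ee_pos: [0.3825, -0.2438, 0.217]
ee_rot: [-0.006, 0.693, 0.721, -0.0]
contact_force: [0.2, -0.8, -0.0]
width: 1.001
```

>>> servo_tool(
  series=[
    [0.91,0.41,0,0,0],
    [0.91,0.41,0,0,0],
    [0.91,0.41,0,0,0],
    [0.91,0.41,0,0,0],
    [0.91,0.41,0,0,0],
    [0.91,0.41,0,0,0],
    [0.91,0.41,0,0,0],
    [0.91,0.41,0,0,0],
    [0.91,0.41,0,0,0],
    [0.91,0.41,0,0,0],
  ],
)

```text
time_s: 3.1
ee_pos: [0.4579, -0.0505, 0.2165]
ee_rot: [-0.007, 0.693, 0.72, -0.001]
contact_force: [0.5, -0.3, -0.2]
width: 0.998
```

```bash
python3 go.py 552 164 100 92.1
```

```text
t 3.1 p [457.9 -50.5 216.5] phi 92.19 tilt 0.83 w 93.9 F [ 0.5 -0.3 -0.2] q [ 0.51  0.13 -0.57  2.04  0.07  1.01 -0.06]
rem tool [10.49  5.18  5.85] turn 0.02 | in final frame [10.55  5.1   5.82]
```

>>> servo_tool(
  series=[
    [0.9,0.44,0.3,0,0],
    [0.9,0.44,0.4,0,0],
    [0.9,0.44,0.4,0,0],
    [0.9,0.44,0.4,0,0],
    [0.9,0.44,0.4,0,0],
    [0.9,0.44,0.5,0,0],
    [0.9,0.44,0.5,0,0],
    [0.9,0.44,0.6,0,0],
    [0.9,0.44,0.6,0,0],
    [0.9,0.44,0.6,0,0],
  ],
)

```text
time_s: 4.1
ee_pos: [0.5399, 0.1405, 0.1189]
ee_rot: [-0.007, 0.694, 0.72, -0.002]
contact_force: [-0.4, 0.0, 0.2]
width: 1.001
```

```bash
python3 go.py 552 164 60 92.1; python3 -c "
from h import *
cv2.imwrite('pics/t1.png',camera('top')[:,:,::-1])
cv2.imwrite('pics/u1.png',camera('side')[:,:,::-1])"
```

```text
t 4.1 p [539.9 140.5 118.9] phi 92.1 tilt 0.83 w 94.1 F [-0.4  0.   0.2] q [ 0.13  0.43 -0.61  1.93  0.29  0.89 -0.59]
rem tool [1.13 0.69 2.95] turn -0.0 | in final frame [1.15 0.65 2.95]
```

View pics/u1.png

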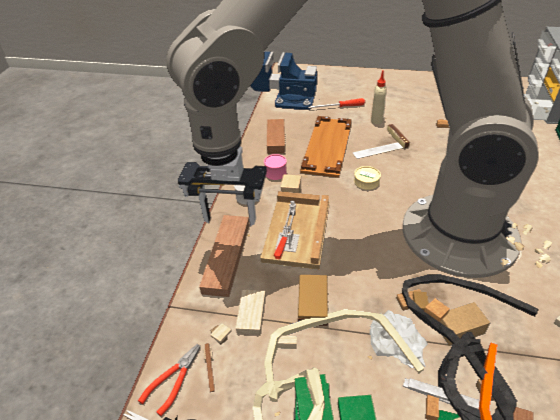

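The fingers straddle the long block near (235,215) and the scene is undisturbed. I'll centre the tool and go down.

>>> servo_tool(
  series=[
    [0.6,0.4,0.4,0,0],
    [0.55,0.3,0.8,0,0],
    [0,0,0.8,0,0],
    [0,0,0.6,0,0],
    [0,0,0,0,0],
  ],
)

```text
time_s: 4.7
ee_pos: [0.5509, 0.1639, 0.0634]
ee_rot: [-0.008, 0.693, 0.721, -0.003]
contact_force: [-0.1, 0.1, -0.3]
width: 1.002
```

```bash
python3 go.py 552 164 21 92.1
```

```text
t 4.7 p [550.9 163.9  63.4] phi 92.2 tilt 1.0 w 94.2 F [-0.1  0.1 -0.3] q [ 0.06  0.52 -0.57  1.92  0.37  0.81 -0.68]
rem tool [-0.01  0.09  2.12] turn 0.02 | in final frame [0.   0.06 2.12]
```

>>> servo_tool(
  series=[
    [0,0.05,0.6,0,0],
    [0,0,0.6,0,0],
    [0,0,0.5,0,0],
    [0,0,0.3,0,0],
    [0,0,0.1,0,0],
    [0,0,0,0,1],
    [0,0,0,0,1],
    [0,0,0,0,1],
    [0,0,0,0,1],
    [0,0,0,0,1],
  ],
)

```text
time_s: 5.7
ee_pos: [0.5519, 0.1625, 0.0193]
ee_rot: [-0.007, 0.694, 0.72, -0.003]
contact_force: [-0.1, 0.3, -3.6]
width: 0.691
```

```bash
python3 go.py 552 164 140 92.1
```

```text
t 5.7 p [551.9 162.5  19.3] phi 92.1 tilt 0.89 w 64.9 F [-0.1  0.3 -3.6] q [ 0.03  0.59 -0.54  1.94  0.42  0.74 -0.72]
rem tool [ 0.12 -0.08 -6.03] turn 0.0 | in final frame [ 0.08  0.01 -6.03]
```

>>> servo_tool(
  series=[
    [0,0,-0.4,0,1],
    [0,0,-0.8,0,1],
    [0,0,-1,0,1],
    [0,0,-1,0,1],
    [0,0,-1,0,1],
    [0,0,-1,0,1],
    [0,0,-0.5,0,1],
  ],
)

```text
time_s: 6.4
ee_pos: [0.5523, 0.1619, 0.1428]
ee_rot: [-0.008, 0.694, 0.72, -0.003]
contact_force: [-0.5, 0.5, -2.4]
width: 0.689
```

```bash
python3 go.py 366 -321 130 87.3; python3 -c "
from h import *
cv2.imwrite('pics/u2.png',camera('side')[:,:,::-1])"
```

```text
t 6.4 p [552.3 161.9 142.8] phi 92.18 tilt 0.95 w 64.8 F [-0.5  0.5 -2.4] q [ 0.11  0.42 -0.62  1.87  0.28  0.95 -0.61]
rem tool [-23.78 -10.22   0.64] turn 0.81 | in final frame [-24.56  -8.17   0.64]
```

View pics/u2.png

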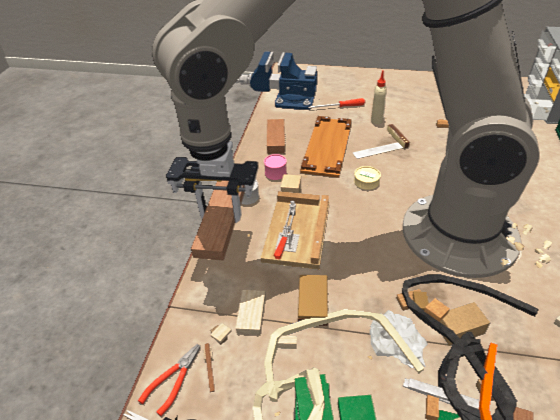

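The long block is lifted level at about (215,225). I'll carry it toward the board.

>>> servo_tool(
  series=[
    [-0.5,-0.18,0,0.2,1],
    [-0.8,-0.28,0,0.2,1],
    [-0.94,-0.33,0,0.2,1],
    [-0.94,-0.32,0,0.2,1],
    [-0.94,-0.32,0,0,1],
    [-0.94,-0.32,0,0,1],
    [-0.94,-0.32,0,0,1],
    [-0.94,-0.32,0,0,1],
    [-0.94,-0.32,0,0,1],
    [-0.94,-0.32,0,0,1],
  ],
)

```text
time_s: 7.45
ee_pos: [0.473, -0.0284, 0.1364]
ee_rot: [-0.011, 0.729, 0.684, -0.009]
contact_force: [-0.2, 0.5, -2.1]
width: 0.691
```

>>> servo_tool(
  series=[
    [-0.94,-0.32,0,0,1],
    [-0.94,-0.32,0,0,1],
    [-0.94,-0.32,0,0,1],
    [-0.94,-0.32,0,0,1],
    [-0.94,-0.32,0,0,1],
    [-0.94,-0.32,0,0,1],
    [-0.94,-0.32,0,0,1],
    [-0.94,-0.32,0,0,1],
    [-0.94,-0.32,0,0,1],
    [-0.94,-0.32,0,0,1],
  ],
)

```text
time_s: 8.45
ee_pos: [0.3738, -0.2271, 0.1298]
ee_rot: [-0.018, 0.737, 0.675, -0.014]
contact_force: [0.2, -0.0, -2.5]
width: 0.692
```

```bash
python3 go.py 366 -321 100 87.3
```

```text
t 8.45 p [ 373.8 -227.1  129.8] phi 84.94 tilt 2.54 w 65.1 F [ 0.2 -0.  -2.5] q [ 0.79  0.21 -0.44  2.16  0.13  0.84  0.18]
rem tool [-4.71  0.09  1.47] turn -0.39 | in final frame [-4.71 -0.17  1.49]
```

>>> servo_tool(
  series=[
    [-0.8,0,0,-0.1,1],
    [-0.8,0,0,-0.1,1],
    [-0.8,0,0,-0.1,1],
    [-0.7,0,0,0,1],
    [-0.6,0,0,0,1],
    [-0.3,0,0,0,1],
    [0,0,0,0,1],
  ],
)

```text
time_s: 9.15
ee_pos: [0.3558, -0.3142, 0.1249]
ee_rot: [-0.022, 0.732, 0.681, -0.015]
contact_force: [0.7, 0.1, -2.8]
width: 0.688
```

```bash
cat >> go.py <<'E'
print('toolz deg(x,y world)',np.degrees(M[:2,2]).round(2))
E
python3 go.py 366 -321 60 87.3
```

```text
t 9.15 p [ 355.8 -314.2  124.9] phi 85.85 tilt 3.05 w 64.7 F [ 0.7  0.1 -2.8] q [ 0.91  0.27 -0.38  2.09  0.15  0.86  0.36]
rem tool [-0.33  0.7   3.21] turn -0.24 | in final frame [-0.31  0.52  3.25]
toolz deg(x,y world) [-2.97  0.67]
```

>>> servo_tool(
  series=[
    [-0.2,0.4,0.5,-0.2,1],
    [-0.1,0.25,0.7,0,1],
    [0,0,0.7,0,1],
    [0,0,0.7,0,1],
    [0,0,0.4,0,1],
    [0,0,0,0,1],
  ],
)

```text
time_s: 9.75
ee_pos: [0.3682, -0.3178, 0.0575]
ee_rot: [-0.023, 0.722, 0.691, -0.014]
contact_force: [0.1, -0.1, -2.4]
width: 0.687
```

```bash
python3 go.py 366 -321 40 87.3; python3 -c "
from h import *
a=camera('top')[:,:,::-1];b=camera('side')[:,:,::-1]
cv2.imwrite('pics/t3.png',cv2.resize(a[200:310,320:460],None,fx=4,fy=4,interpolation=2))
cv2.imwrite('pics/u3.png',cv2.resize(b[70:200,240:400],None,fx=4.5,fy=4.5,interpolation=2))"
```

```text
t 9.75 p [ 368.2 -317.8   57.5] phi 87.42 tilt 3.09 w 64.6 F [ 0.1 -0.1 -2.4] q [ 0.87  0.4  -0.36  2.1   0.23  0.73  0.31]
rem tool [-0.17 -0.05  0.88] turn 0.02 | in final frame [-0.16 -0.1   0.88]
toolz deg(x,y world) [-2.98  0.8 ]
```

View pics/t3.png

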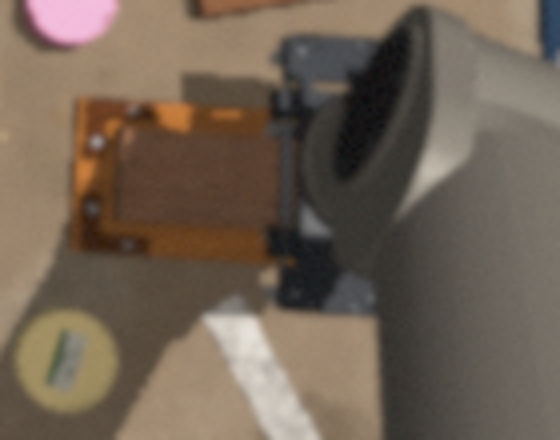

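View pics/u3.png

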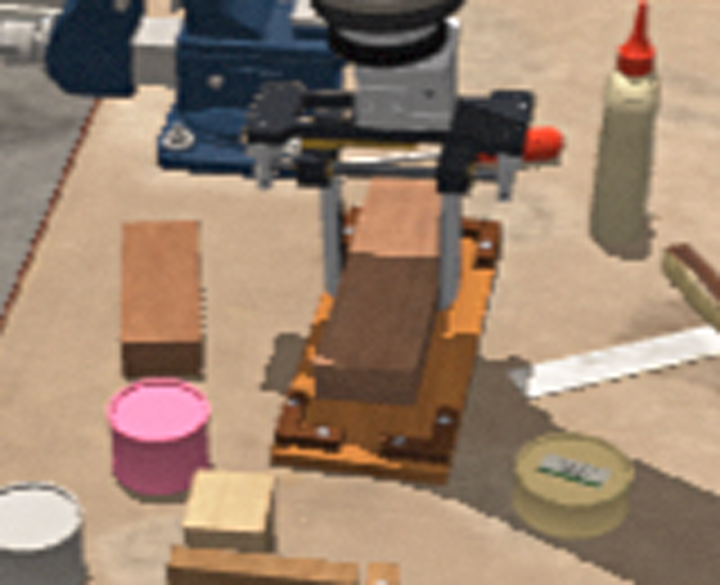

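```bash
python3 -c "
from h import *
print(ray('top',[[320+118.5/4-.5,200+180/4],[320+120/4,200+128/4],[320+116/4,200+218/4]],.066)*1000)"
```

```text
[[ 367.87463368 -197.96398388]
 [ 404.51815151 -200.32748047]
 [ 341.250054   -197.68836661]]
```

>>> servo_tool(
  series=[
    [-0.2,-0.1,0.4,0,1],
    [0,0,0.4,0,1],
    [0,0,0.3,0,1],
    [0,0,0.1,0,1],
    [0,0,0,0,1],
  ],
)

```text
time_s: 10.35
ee_pos: [0.3657, -0.323, 0.034]
ee_rot: [-0.021, 0.723, 0.691, -0.014]
contact_force: [-0.1, -0.8, -2.9]
width: 0.688
```

```bash
python3 go.py 366 -322 33 87.3
```

```text
t 10.35 p [ 365.7 -323.    34. ] phi 87.39 tilt 2.89 w 64.7 F [-0.1 -0.8 -2.9] q [ 0.86  0.43 -0.34  2.12  0.25  0.68  0.3 ]
rem tool [0.05 0.02 0.05] turn 0.01 | in final frame [0.05 0.01 0.05]
toolz deg(x,y world) [-2.81  0.64]
```

>>> servo_tool(
  series=[
    [0,0,0.1,0,1],
    [0,0,0,0,0.6],
    [0,0,0,0,0.2],
    [0,0,0,0,0],
    [0,0,0,0,0],
    [0,0,0,0,0],
  ],
)

```text
time_s: 10.95
ee_pos: [0.3665, -0.3236, 0.0329]
ee_rot: [-0.02, 0.723, 0.691, -0.014]
contact_force: [-0.2, -0.5, 0.2]
width: 0.984
```

```bash
python3 go.py 366 -322 133 87.3
```

```text
t 10.95 p [ 366.5 -323.6   32.9] phi 87.39 tilt 2.77 w 92.5 F [-0.2 -0.5  0.2] q [ 0.86  0.44 -0.34  2.12  0.26  0.67  0.3 ]
rem tool [ 0.11 -0.27 -5.  ] turn 0.02 | in final frame [ 0.08 -0.03 -5.  ]
toolz deg(x,y world) [-2.71  0.55]
```

>>> servo_tool(
  series=[
    [0,0,-0.5,0,0],
    [0,0,-0.8,0,0],
    [0,0,-0.8,0,0],
    [0,0,-0.8,0,0],
    [0,0,-0.8,0,0],
    [0,0.3,-0.6,-0.3,0],
    [0,0.6,-0.3,-0.4,0],
    [0,0.8,0,-0.4,0],
    [0,0.8,0,-0.4,0],
    [0,0.8,0,-0.4,0],
  ],
)

```text
time_s: 11.95
ee_pos: [0.4405, -0.3212, 0.1295]
ee_rot: [-0.02, 0.646, 0.763, -0.012]
contact_force: [1.0, -0.5, 0.1]
width: 0.999
```

```bash
python3 go.py 529.5 -334.3 70 101.5
```

```text
t 11.95 p [ 440.5 -321.2  129.5] phi 99.41 tilt 2.7 w 93.9 F [ 1.  -0.5  0.1] q [ 0.85  0.38 -0.43  1.93  0.21  0.92  0.48]
rem tool [-1.42  4.41  2.76] turn -0.35 | in final frame [-1.53  4.23  2.97]
toolz deg(x,y world) [-2.65  0.49]
```

>>> servo_tool(
  series=[
    [-0.3,0.8,0.3,-0.2,0],
    [-0.3,0.8,0.4,-0.15,0],
    [-0.3,0.8,0.4,0,0],
    [-0.3,0.8,0.4,0,0],
    [-0.3,0.7,0.4,0,0],
    [-0.1,0.3,0.4,0,0],
    [0,0,0.3,0,0],
    [0,0,0,0,0],
  ],
)

```text
time_s: 12.75
ee_pos: [0.5378, -0.329, 0.0628]
ee_rot: [-0.025, 0.623, 0.782, -0.01]
contact_force: [-1.0, 0.5, -0.0]
width: 0.997
```

```bash
python3 go.py 529.5 -334.3 70 101.5; python3 -c "
from h import *
a=camera('top')[:,:,::-1];b=camera('side')[:,:,::-1]
cv2.imwrite('pics/t4.png',cv2.resize(a[160:300,320:460],None,fx=4,fy=4,interpolation=2))
cv2.imwrite('pics/u4.png',cv2.resize(b[70:200,230:390],None,fx=4.5,fy=4.5,interpolation=2))"
```

```text
t 12.75 p [ 537.8 -329.    62.8] phi 102.84 tilt 3.1 w 93.7 F [-1.   0.5 -0. ] q [ 0.74  0.59 -0.41  1.77  0.29  0.9   0.43]
rem tool [-0.16 -0.48 -0.34] turn 0.22 | in final frame [-0.18 -0.46 -0.36]
toolz deg(x,y world) [-2.95  0.93]
```

View pics/t4.png

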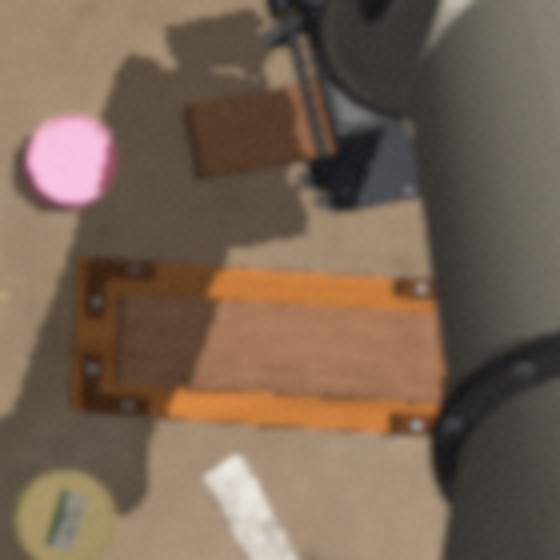

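View pics/u4.png

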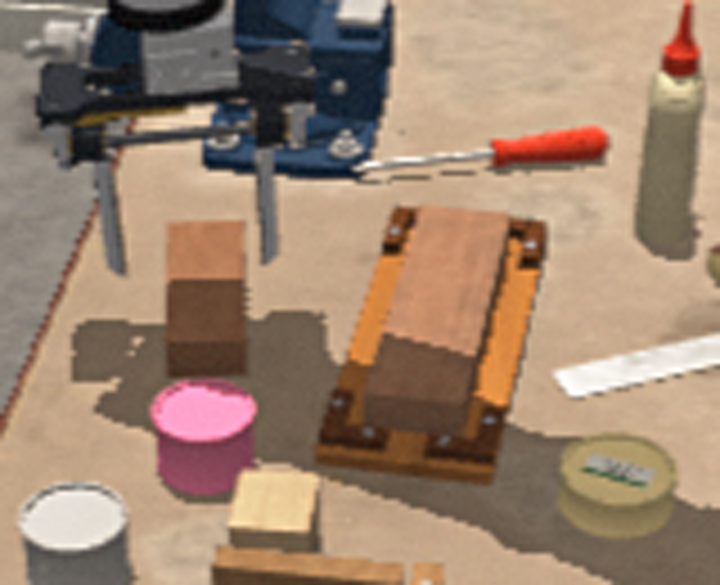

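>>> servo_tool(
  series=[
    [-0.1,-0.25,0,0.25,0],
    [-0.1,-0.2,0.2,0,0],
    [0,0,0.4,0,0],
    [0,0,0.4,0,0],
    [0,0,0.3,0,0],
    [0,0,0,0,0],
  ],
)

```text
time_s: 13.45
ee_pos: [0.5265, -0.3368, 0.038]
ee_rot: [-0.023, 0.635, 0.772, -0.01]
contact_force: [0.0, -0.4, -0.1]
width: 1.0
```

```bash
python3 go.py 529.5 -334.3 24 101.5
```

```text
t 13.45 p [ 526.5 -336.8   38. ] phi 101.06 tilt 2.92 w 94.0 F [ 0.  -0.4 -0.1] q [ 0.75  0.61 -0.39  1.8   0.3   0.85  0.4 ]
rem tool [0.08 0.2  0.69] turn -0.07 | in final frame [0.09 0.17 0.7 ]
toolz deg(x,y world) [-2.82  0.76]
```

>>> servo_tool(
  series=[
    [0.1,0.15,0.3,-0.05,0],
    [0,0,0.3,0,0],
    [0,0,0.1,0,0],
    [0,0,0,0,0.5],
    [0,0,0,0,1],
    [0,0,0,0,1],
    [0,0,0,0,1],
    [0,0,0,0,1],
    [0,0,0,0,1],
  ],
)

```text
time_s: 14.35
ee_pos: [0.5293, -0.3335, 0.0229]
ee_rot: [-0.023, 0.633, 0.774, -0.01]
contact_force: [0.1, 0.2, -1.9]
width: 0.594
```

```bash
python3 go.py 366 -322 90 87.3
```

```text
t 14.35 p [ 529.3 -333.5   22.9] phi 101.43 tilt 2.89 w 55.8 F [ 0.1  0.2 -1.9] q [ 0.74  0.63 -0.38  1.8   0.31  0.82  0.4 ]
rem tool [ 2.26 -8.03 -2.95] turn 2.35 | in final frame [ 0.19 -8.18 -3.36]
toolz deg(x,y world) [-2.78  0.77]
```

>>> servo_tool(
  series=[
    [0,0,-0.4,0,1],
    [0,0,-0.8,0,1],
    [0,0,-1,0,1],
    [0,0,-1,0,1],
    [0,0,-0.7,0,1],
    [0,0,0,0,1],
  ],
)

```text
time_s: 14.95
ee_pos: [0.5336, -0.3346, 0.1083]
ee_rot: [-0.023, 0.633, 0.774, -0.01]
contact_force: [-0.2, -0.9, -2.2]
width: 0.59
```

```bash
python3 go.py 366 -322 100 87.3; python3 -c "
from h import *
A=lambda c:(np.array(c)+.5)/4-.5+[320,160]
print(*corners(A([[118,293],[437,312],[440,402],[113,385]]),.04))
B=lambda c:(np.array(c)+.5)/4.5-.5+[230,70]
w=ray('side',B([(424,206),(511,213),(470,429),(366,428)]),.04)*1000;print(w,w.mean(0))
a=camera('top')[:,:,::-1];b=camera('side')[:,:,::-1]
cv2.imwrite('pics/t5.png',cv2.resize(a[160:300,320:460],None,fx=5,fy=5,interpolation=2))
cv2.imwrite('pics/u5.png',cv2.resize(b[70:200,230:390],None,fx=4.5,fy=4.5,interpolation=2))"
```

```text
t 14.95 p [ 533.6 -334.6  108.3] phi 101.44 tilt 2.83 w 55.5 F [-0.2 -0.9 -2.2] q [ 0.76  0.53 -0.42  1.75  0.26  0.97  0.44]
rem tool [ 2.27 -8.06  0.82] turn 2.36 | in final frame [ 0.23 -8.4   0.42]
toolz deg(x,y world) [-2.73  0.75]
[ 365.4 -316.1] len 231.7 wid 65.3 yaw -2.19
[[ 388.78791268 -434.15712158]
 [ 326.52132603 -433.48879825]
 [ 330.32201183 -179.00545548]
 [ 394.59864209 -170.5905869 ]] [ 360.05747316 -304.31049056]
```

View pics/t5.png

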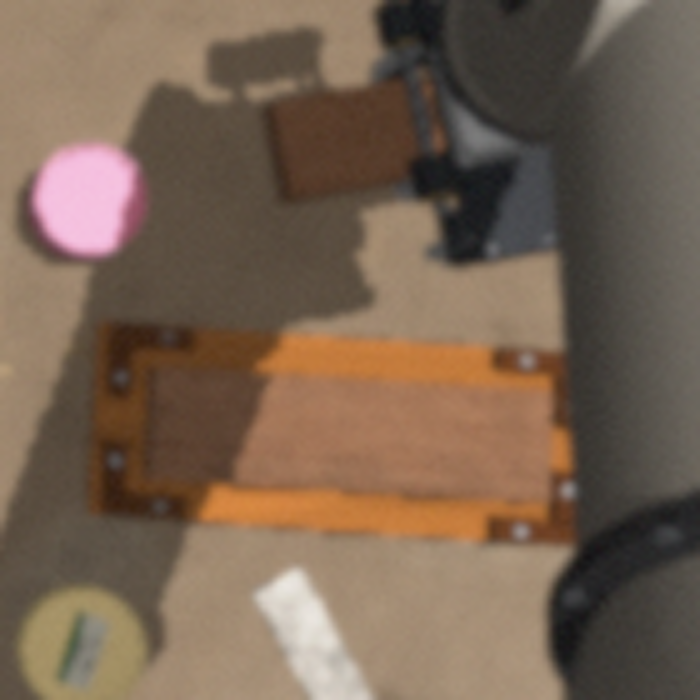

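View pics/u5.png

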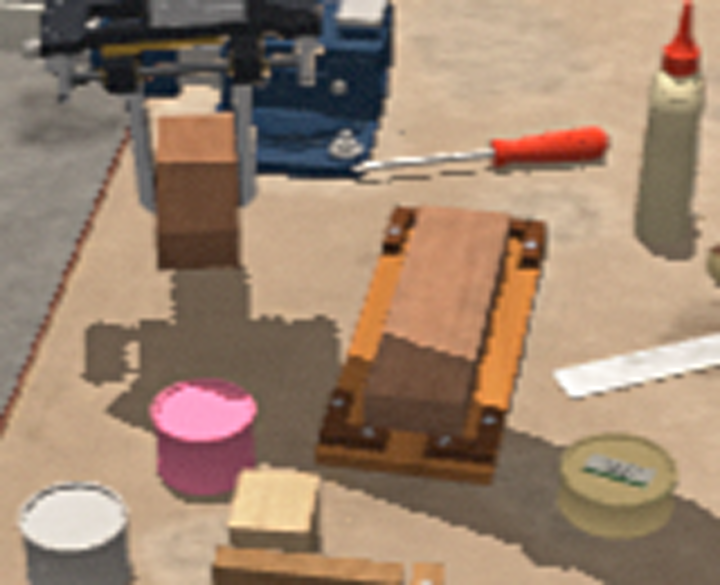

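```bash
python3 -c "
from h import *
A=lambda c:(np.array(c)+.5)/5-.5+[320,160]
print(*corners(A([[152,368],[552,389],[551,502],[146,482]]),.04))
w=ray('top',A([(170,337),(121,378),(115,461),(160,506),(520,531),(567,490),(527,360)]),.022)*1000
print((w[[0,3,4,6]].mean(0)))"
```

```text
[ 365.4 -318.3] len 231.0 wid 65.2 yaw -1.91
[ 366.49344577 -319.55316389]
```

```bash
python3 go.py 365.5 -317.5 90 87.9
```

```text
t 15.05 p [ 532.5 -334.2  106.1] phi 101.44 tilt 2.97 w 55.3 F [-0.6  0.7 -3.3] q [ 0.76  0.53 -0.42  1.75  0.26  0.97  0.44]
rem tool [ 2.45 -7.97  1.23] turn 2.26 | in final frame [ 0.53 -8.38  0.81]
toolz deg(x,y world) [-2.86  0.81]
```

>>> servo_tool(
  series=[
    [0.2,-0.6,0,0.3,1],
    [0.2,-0.9,0,0.4,1],
    [0.2,-1,0.1,0.4,1],
    [0.1,-1,0.1,0.4,1],
    [0.1,-1,0.1,0.4,1],
    [0.1,-1,0.1,0.3,1],
    [0.1,-1,0.1,0,1],
    [0.1,-0.8,0.1,0,1],
    [0,-0.4,0.1,0,1],
    [0,0,0,0,1],
  ],
)

```text
time_s: 16.05
ee_pos: [0.3585, -0.3148, 0.0918]
ee_rot: [-0.03, 0.726, 0.687, -0.015]
contact_force: [-0.0, -0.6, -0.9]
width: 0.588
```

```bash
python3 go.py 365.5 -317.5 75 87.9
```

```text
t 16.05 p [ 358.5 -314.8   91.8] phi 86.81 tilt 3.87 w 55.3 F [-0.  -0.6 -0.9] q [ 0.89  0.34 -0.37  2.09  0.18  0.81  0.35]
rem tool [-0.13  0.41  0.81] turn -0.18 | in final frame [-0.12  0.35  0.84]
toolz deg(x,y world) [-3.63  1.34]
```

>>> servo_tool(
  series=[
    [-0.1,0.3,0.2,-0.18,1],
    [0,0.1,0.3,0,1],
    [0,0,0.2,0,1],
    [0,0,0,0,1],
  ],
)

```text
time_s: 16.45
ee_pos: [0.3681, -0.317, 0.0753]
ee_rot: [-0.03, 0.719, 0.695, -0.014]
contact_force: [0.1, 0.1, -2.3]
width: 0.587
```

```bash
python3 go.py 366.5 -318 66 87.9;  python3 -c "
from h import *
a=camera('top')[:,:,::-1];b=camera('side')[:,:,::-1]
cv2.imwrite('pics/t6.png',cv2.resize(a[200:310,320:460],None,fx=4,fy=4,interpolation=2))
cv2.imwrite('pics/u6.png',cv2.resize(b[70:200,240:400],None,fx=4.5,fy=4.5,interpolation=2))"
```

```text
t 16.45 p [ 368.1 -317.    75.3] phi 88.0 tilt 3.83 w 55.2 F [ 0.1  0.1 -2.3] q [ 0.88  0.37 -0.37  2.09  0.2   0.78  0.35]
rem tool [-0.06 -0.05  0.47] turn 0.02 | in final frame [-0.05 -0.08  0.47]
toolz deg(x,y world) [-3.58  1.37]
```

View pics/t6.png

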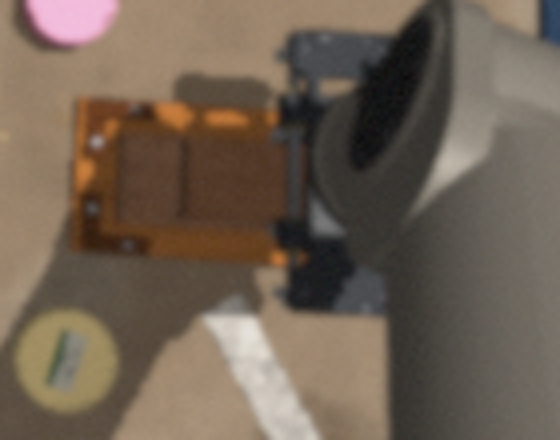

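View pics/u6.png

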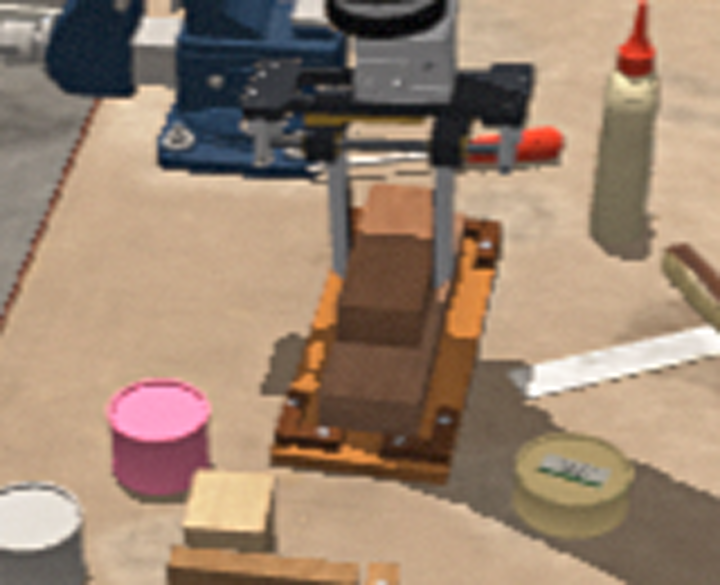

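```bash
python3 -c "
from h import *
print(ray('top',[[366.8,233.5],[366,255]],.082)*1000)"
```

```text
[[ 400.54895518 -244.40230663]
 [ 341.01073566 -242.13441702]]
```

>>> servo_tool(
  series=[
    [-0.05,-0.05,0.2,0,1],
    [0,0,0.2,0,1],
    [0,0,0.1,0,1],
    [0,0,0,0,1],
  ],
)

```text
time_s: 16.95
ee_pos: [0.3665, -0.3179, 0.0652]
ee_rot: [-0.03, 0.719, 0.694, -0.014]
contact_force: [0.5, -1.2, -0.7]
width: 0.591
```

```bash
python3 go.py 366.5 -318 63 87.9
```

```text
t 16.95 p [ 366.5 -317.9   65.2] phi 87.99 tilt 3.79 w 55.6 F [ 0.5 -1.2 -0.7] q [ 0.88  0.39 -0.36  2.09  0.21  0.76  0.34]
rem tool [-0.01  0.01  0.11] turn 0.02 | in final frame [-0.   -0.    0.11]
toolz deg(x,y world) [-3.54  1.33]
```

Good, the short block is aligned. I'll lower it 2 mm, release, and climb.

>>> servo_tool(
  series=[
    [0,0,0.1,0,1],
    [0,0,0,0,0.6],
    [0,0,0,0,0.2],
    [0,0,0,0,0],
    [0,0,0,0,0],
    [0,0,-0.4,0,0],
    [0,0,-0.6,0,0],
    [0,0,-0.8,0,0],
    [0,0,-0.8,0,0],
    [0,0,-0.8,0,0],
  ],
)

```text
time_s: 17.95
ee_pos: [0.3706, -0.3191, 0.1356]
ee_rot: [-0.03, 0.719, 0.695, -0.014]
contact_force: [0.1, -0.1, -0.3]
width: 1.002
```

```bash
python3 go.py 458 313 150 94.8; python3 -c "
from h import *
b=camera('side')[:,:,::-1]
cv2.imwrite('pics/u7.png',cv2.resize(b[70:200,240:400],None,fx=4.5,fy=4.5,interpolation=2))"
```

```text
t 17.95 p [ 370.6 -319.1  135.6] phi 88.01 tilt 3.84 w 94.2 F [ 0.1 -0.1 -0.3] q [ 0.9   0.29 -0.39  2.03  0.15  0.91  0.4 ]
rem tool [31.75  3.26 -0.23] turn -1.13 | in final frame [31.13  7.   -0.72]
toolz deg(x,y world) [-3.58  1.38]
```

View pics/u7.png

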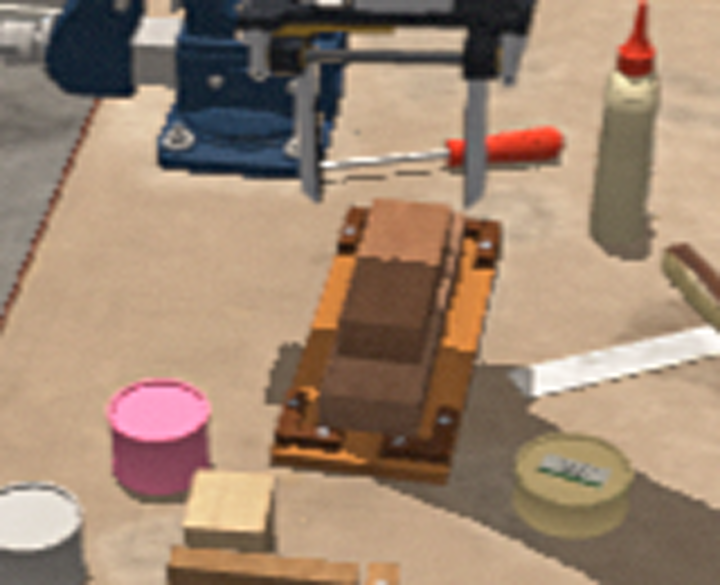

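>>> servo_tool(
  series=[
    [0.6,0.3,-0.1,0,0],
    [0.8,0.4,-0.1,0,0],
    [0.9,0.42,-0.1,0,0],
    [0.9,0.42,-0.1,0,0],
    [0.9,0.42,-0.1,0,0],
    [0.9,0.42,-0.1,0,0],
    [0.9,0.42,-0.1,0,0],
    [0.9,0.42,-0.1,0,0],
    [0.9,0.42,-0.1,0,0],
    [0.9,0.42,-0.1,0,0],
  ],
)

```text
time_s: 19.0
ee_pos: [0.4643, -0.138, 0.1605]
ee_rot: [-0.028, 0.719, 0.695, -0.014]
contact_force: [0.6, -0.4, -1.2]
width: 1.002
```

```bash
python3 go.py 458 313 150 94.8
```

```text
t 19.0 p [ 464.3 -138.   160.5] phi 88.0 tilt 3.55 w 94.2 F [ 0.6 -0.4 -1.2] q [ 0.61  0.26 -0.51  2.02  0.14  0.96 -0.01]
rem tool [22.51 -1.05  1.02] turn -1.13 | in final frame [22.5   1.57  0.53]
toolz deg(x,y world) [-3.34  1.21]
```

>>> servo_tool(
  series=[
    [1,-0.1,0,-0.2,0],
    [1,-0.1,0,-0.2,0],
    [1,-0.1,0,-0.2,0],
    [1,-0.1,0,-0.2,0],
    [1,-0.1,0,-0.2,0],
    [1,-0.1,0,-0.1,0],
    [1,0,0,0,0],
    [1,0,0,0,0],
    [1,0.1,0,0,0],
    [1,0.1,0,0,0],
  ],
)

```text
time_s: 20.0
ee_pos: [0.4407, 0.0789, 0.1664]
ee_rot: [-0.028, 0.671, 0.74, -0.013]
contact_force: [0.6, -0.6, 0.6]
width: 0.998
```

>>> servo_tool(
  series=[
    [1,0.1,0.1,0,0],
    [1,0.1,0.2,0,0],
    [1,0.1,0.2,0,0],
    [1,0.1,0.2,0,0],
    [1,0.1,0.2,0,0],
    [1,0.1,0.2,0,0],
    [1,0.1,0.2,0,0],
    [0.8,0.1,0.2,0,0],
    [0.4,0,0.2,0,0],
    [0,0,0,0,0],
  ],
)

```text
time_s: 21.0
ee_pos: [0.43, 0.2599, 0.1353]
ee_rot: [-0.028, 0.667, 0.745, -0.013]
contact_force: [0.8, 0.1, 0.6]
width: 0.998
```

```bash
python3 go.py 458 313 70 94.8
```

```text
t 21.0 p [430.  259.9 135.3] phi 96.3 tilt 3.54 w 93.8 F [0.8 0.1 0.6] q [-0.02  0.36 -0.74  2.01  0.24  0.91 -0.76]
rem tool [2.4  1.87 3.23] turn 0.25 | in final frame [2.53 1.62 3.27]
toolz deg(x,y world) [-3.37  1.09]
```

>>> servo_tool(
  series=[
    [0.8,0.6,0.2,0.1,0],
    [0.8,0.6,0.5,0,0],
    [0.6,0.4,0.7,0,0],
    [0.2,0.1,0.7,0,0],
    [0,0,0.7,0,0],
    [0,0,0.3,0,0],
    [0,0,0,0,0],
  ],
)

```text
time_s: 21.7
ee_pos: [0.4551, 0.3083, 0.0699]
ee_rot: [-0.027, 0.672, 0.74, -0.014]
contact_force: [-1.0, 0.8, 0.2]
width: 1.001
```

```bash
python3 go.py 458 313 24 95.5; python3 -c "
from h import *
a=camera('top')[:,:,::-1];b=camera('side')[:,:,::-1]
cv2.imwrite('pics/t8.png',cv2.resize(a[150:290,120:320],None,fx=4,fy=4,interpolation=2))
cv2.imwrite('pics/u8.png',cv2.resize(b[200:360,190:350],None,fx=3.7,fy=3.7,interpolation=2))"
```

```text
t 21.7 p [455.1 308.3  69.9] phi 95.53 tilt 3.46 w 94.1 F [-1.   0.8  0.2] q [-0.15  0.52 -0.67  1.95  0.36  0.84 -0.91]
rem tool [0.17 0.3  2.29] turn 0.01 | in final frame [0.22 0.17 2.29]
toolz deg(x,y world) [-3.35  0.87]
```

View pics/t8.png

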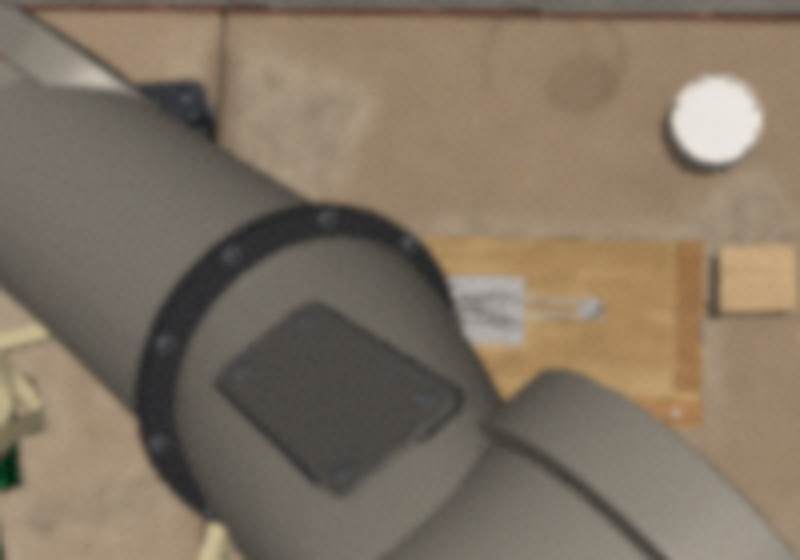

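View pics/u8.png

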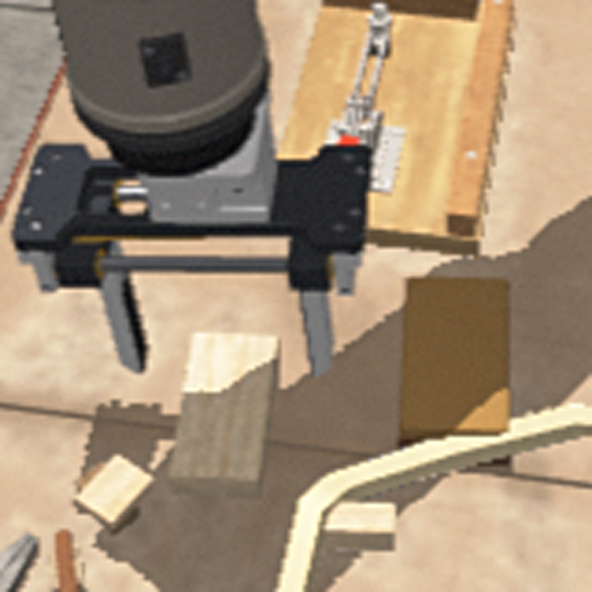

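>>> servo_tool(
  series=[
    [0.2,0.3,0.5,0,0],
    [0,0,0.6,0,0],
    [0,0,0.6,0,0],
    [0,0,0.4,0,0],
    [0,0,0.1,0,0],
    [0,0,0,0,0],
  ],
)

```text
time_s: 22.4
ee_pos: [0.4595, 0.314, 0.0234]
ee_rot: [-0.026, 0.672, 0.74, -0.013]
contact_force: [-0.4, 0.0, -0.1]
width: 1.001
```

```bash
python3 go.py 458 313 22 95.5
```

```text
t 22.4 p [459.5 314.   23.4] phi 95.48 tilt 3.35 w 94.1 F [-0.4  0.  -0.1] q [-0.19  0.59 -0.63  1.96  0.42  0.76 -0.96]
rem tool [-0.04 -0.07  0.07] turn -0.0 | in final frame [-0.04 -0.08  0.07]
toolz deg(x,y world) [-3.22  0.92]
```

>>> servo_tool(
  series=[
    [0,0,0.1,0,0.5],
    [0,0,0,0,1],
    [0,0,0,0,1],
    [0,0,0,0,1],
    [0,0,0,0,1],
    [0,0,0,0,1],
  ],
)

```text
time_s: 23.0
ee_pos: [0.46, 0.3144, 0.0224]
ee_rot: [-0.026, 0.672, 0.74, -0.012]
contact_force: [0.7, 0.1, -0.0]
width: 0.533
```

```bash
python3 go.py 458 313 150 95.5
```

```text
t 23.0 p [460.  314.4  22.4] phi 95.47 tilt 3.28 w 50.1 F [ 0.7  0.1 -0. ] q [-0.2   0.59 -0.62  1.96  0.42  0.76 -0.96]
rem tool [ 0.08 -0.44 -6.37] turn -0.0 | in final frame [-0.06 -0.1  -6.38]
toolz deg(x,y world) [-3.13  0.97]
```

>>> servo_tool(
  series=[
    [0,0,-0.4,0,1],
    [0,0,-0.8,0,1],
    [0,0,-1,0,1],
    [0,0,-1,0,1],
    [0,0,-1,0,1],
    [0,0,-1,0,1],
    [0,0,-0.6,0,1],
    [0,0,0,0,1],
  ],
)

```text
time_s: 23.8
ee_pos: [0.4666, 0.313, 0.1502]
ee_rot: [-0.026, 0.672, 0.74, -0.011]
contact_force: [-0.9, 0.3, -1.0]
width: 0.529
```

```bash
python3 go.py 480 0 150 95; python3 -c "
from h import *
b=camera('side')[:,:,::-1]
cv2.imwrite('pics/u9.png',cv2.resize(b[160:340,170:350],None,fx=3.3,fy=3.3,interpolation=2))"
```

```text
t 23.8 p [466.6 313.  150.2] phi 95.55 tilt 3.18 w 49.7 F [-0.9  0.3 -1. ] q [-0.1   0.43 -0.72  1.87  0.27  0.98 -0.84]
rem tool [-15.64  -0.86  -0.32] turn 0.09 | in final frame [-1.565e+01 -7.000e-01  1.000e-02]
toolz deg(x,y world) [-3.    1.06]
```

View pics/u9.png

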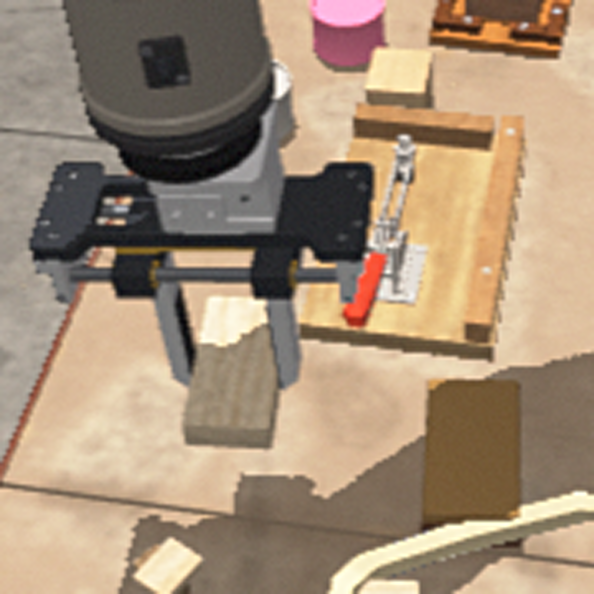

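The blank is held squarely, at about (235,370) in the crop. I'll carry it back more gently and watch the tilt.

>>> servo_tool(
  series=[
    [-0.5,-0.04,0,0,1],
    [-0.7,-0.04,0,0,1],
    [-0.7,-0.04,0,0,1],
    [-0.7,-0.04,0,0,1],
    [-0.7,-0.04,0,0,1],
    [-0.7,-0.04,0,0,1],
    [-0.7,-0.04,0,0,1],
    [-0.7,-0.04,0,0,1],
    [-0.7,-0.04,0,0,1],
    [-0.7,-0.04,0,0,1],
  ],
)

```text
time_s: 24.85
ee_pos: [0.4698, 0.1626, 0.1431]
ee_rot: [-0.027, 0.672, 0.74, -0.014]
contact_force: [-0.1, 0.3, -0.5]
width: 0.53
```

>>> servo_tool(
  series=[
    [-0.7,-0.04,0,0,1],
    [-0.7,-0.04,0,0,1],
    [-0.7,-0.04,0,0,1],
    [-0.7,-0.04,0,0,1],
    [-0.7,-0.04,0,0,1],
    [-0.7,-0.04,0,0,1],
    [-0.7,-0.04,0,0,1],
    [-0.7,-0.04,0,0,1],
    [-0.7,-0.04,0,0,1],
    [-0.7,-0.04,0,0,1],
  ],
)

```text
time_s: 25.85
ee_pos: [0.473, 0.0071, 0.1405]
ee_rot: [-0.026, 0.674, 0.738, -0.014]
contact_force: [-0.3, -0.0, -0.1]
width: 0.531
```

```bash
python3 go.py 366 -317 130 88
```

```text
t 25.85 p [473.    7.1 140.5] phi 95.17 tilt 3.41 w 49.9 F [-0.3 -0.  -0.1] q [ 0.43  0.29 -0.65  2.06  0.19  0.91 -0.23]
rem tool [-15.66  -6.76   0.6 ] turn 1.19 | in final frame [-16.38  -4.78   0.52]
toolz deg(x,y world) [-3.3   0.84]
```

>>> servo_tool(
  series=[
    [-0.65,-0.28,0,0.12,1],
    [-0.65,-0.27,0,0.12,1],
    [-0.65,-0.26,0,0.12,1],
    [-0.65,-0.26,0,0.12,1],
    [-0.66,-0.25,0,0.12,1],
    [-0.66,-0.24,0,0.12,1],
    [-0.66,-0.23,0,0.12,1],
    [-0.67,-0.22,0,0.12,1],
    [-0.67,-0.21,0,0.12,1],
    [-0.67,-0.2,0,0.12,1],
  ],
)

```text
time_s: 26.85
ee_pos: [0.4233, -0.1385, 0.1413]
ee_rot: [-0.025, 0.723, 0.69, -0.016]
contact_force: [0.5, -0.6, -1.1]
width: 0.528
```

>>> servo_tool(
  series=[
    [-0.67,-0.2,0,0,1],
    [-0.67,-0.2,0,0,1],
    [-0.67,-0.2,0,0,1],
    [-0.67,-0.2,0,0,1],
    [-0.67,-0.2,0,0,1],
    [-0.67,-0.2,0,0,1],
    [-0.67,-0.2,0,0,1],
    [-0.67,-0.2,0,0,1],
    [-0.67,-0.2,0,0,1],
    [-0.67,-0.2,0,0,1],
  ],
)

```text
time_s: 27.85
ee_pos: [0.3714, -0.2818, 0.142]
ee_rot: [-0.025, 0.725, 0.688, -0.016]
contact_force: [-0.5, -0.6, -1.1]
width: 0.535
```

```bash
python3 go.py 366 -317 110 88
```

```text
t 27.85 p [ 371.4 -281.8  142. ] phi 86.91 tilt 3.41 w 50.3 F [-0.5 -0.6 -1.1] q [ 0.89  0.25 -0.44  2.08  0.15  0.9   0.31]
rem tool [-1.79 -0.08  1.58] turn -0.18 | in final frame [-1.77 -0.21  1.6 ]
toolz deg(x,y world) [-3.3   0.85]
```

>>> servo_tool(
  series=[
    [-0.7,0,0.3,-0.18,1],
    [-0.6,-0.1,0.4,0,1],
    [-0.4,-0.1,0.5,0,1],
    [0,0,0.4,0,1],
    [0,0,0.2,0,1],
    [0,0,0,0,1],
  ],
)

```text
time_s: 28.45
ee_pos: [0.361, -0.3189, 0.1026]
ee_rot: [-0.026, 0.721, 0.693, -0.016]
contact_force: [0.2, 0.7, -1.0]
width: 0.532
```

```bash
python3 go.py 366 -317 100 88;  python3 -c "
from h import *
a=camera('top')[:,:,::-1];b=camera('side')[:,:,::-1]
cv2.imwrite('pics/t10.png',cv2.resize(a[200:310,320:460],None,fx=5,fy=5,interpolation=2))
cv2.imwrite('pics/u10.png',cv2.resize(b[70:200,240:400],None,fx=4.5,fy=4.5,interpolation=2))"
```

```text
t 28.45 p [ 361.  -318.9  102.6] phi 87.72 tilt 3.48 w 50.0 F [ 0.2  0.7 -1. ] q [ 0.92  0.33 -0.41  2.08  0.19  0.83  0.36]
rem tool [0.11 0.25 0.12] turn -0.05 | in final frame [0.11 0.25 0.13]
toolz deg(x,y world) [-3.36  0.91]
```

View pics/t10.png

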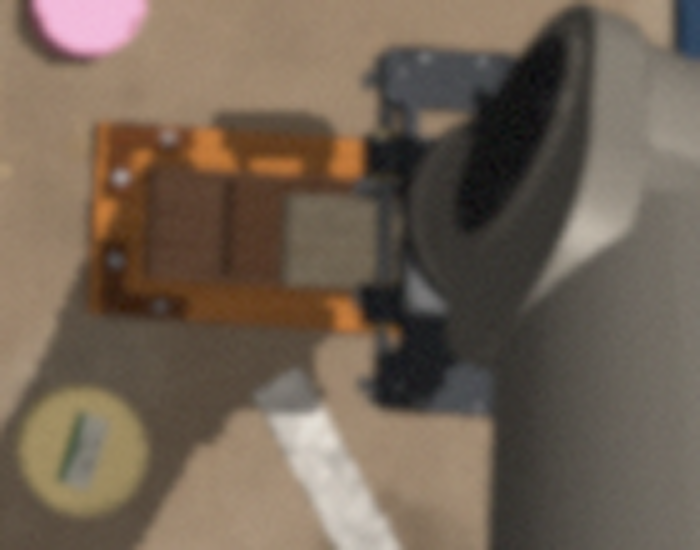

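View pics/u10.png

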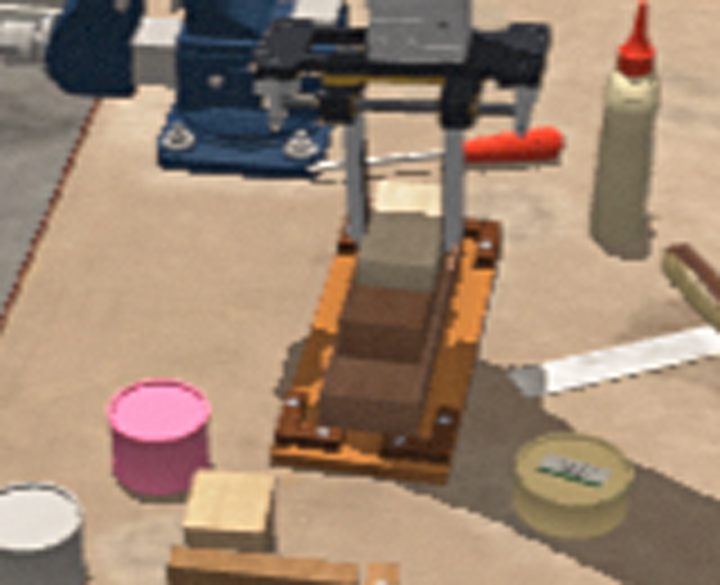

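```bash
python3 -c "
from h import *
A=lambda c:(np.array(c)+.5)/5-.5+[320,200]
print(ray('top',A([(233,180),(229,283)]),.07)*1000)
print(ray('top',A([(288,190),(284,287)]),.10)*1000)"
```

```text
[[ 395.03249949 -245.15765255]
 [ 337.40782766 -242.87562254]]
[[ 389.21856095 -269.0881393 ]
 [ 336.44621073 -266.74737603]]
```

>>> servo_tool(
  series=[
    [-0.08,0.15,0.1,-0.05,1],
    [0,0,0.2,0,1],
    [0,0,0.1,0,1],
    [0,0,0,0,1],
  ],
)

```text
time_s: 28.95
ee_pos: [0.3652, -0.3203, 0.0954]
ee_rot: [-0.025, 0.718, 0.695, -0.015]
contact_force: [1.0, -0.8, 0.2]
width: 0.532
```

```bash
python3 go.py 364 -320.5 92.5 88
```

```text
t 28.95 p [ 365.2 -320.3   95.4] phi 88.16 tilt 3.33 w 50.0 F [ 1.  -0.8  0.2] q [ 0.92  0.34 -0.4   2.08  0.2   0.81  0.35]
rem tool [-0.01 -0.05  0.15] turn 0.03 | in final frame [-0.01 -0.06  0.14]
toolz deg(x,y world) [-3.23  0.8 ]
```

>>> servo_tool(
  series=[
    [0,-0.05,0.12,0,1],
    [0,0,0,0,1],
    [0,0,0,0,0.6],
    [0,0,0,0,0.3],
    [0,0,0,0,0],
    [0,0,0,0,0],
    [0,0,-0.3,0,0],
    [0,0,-0.6,0,0],
    [0,0,-0.7,0,0],
    [0,0,-0.7,0,0],
  ],
)

```text
time_s: 29.95
ee_pos: [0.3662, -0.3204, 0.1413]
ee_rot: [-0.026, 0.718, 0.696, -0.015]
contact_force: [-0.1, 1.6, 0.7]
width: 1.001
```

```bash
python3 go.py 554 -54.5 140 92; python3 -c "
from h import *
b=camera('side')[:,:,::-1]
cv2.imwrite('pics/u11.png',cv2.resize(b[70:200,240:400],None,fx=4.5,fy=4.5,interpolation=2))"
```

```text
t 29.95 p [ 366.2 -320.4  141.3] phi 88.17 tilt 3.44 w 94.1 F [-0.1  1.6  0.7] q [ 0.94  0.28 -0.42  2.04  0.16  0.91  0.39]
rem tool [13.58  8.96 -0.27] turn -0.64 | in final frame [12.96  9.85  0.06]
toolz deg(x,y world) [-3.32  0.89]
```

View pics/u11.png

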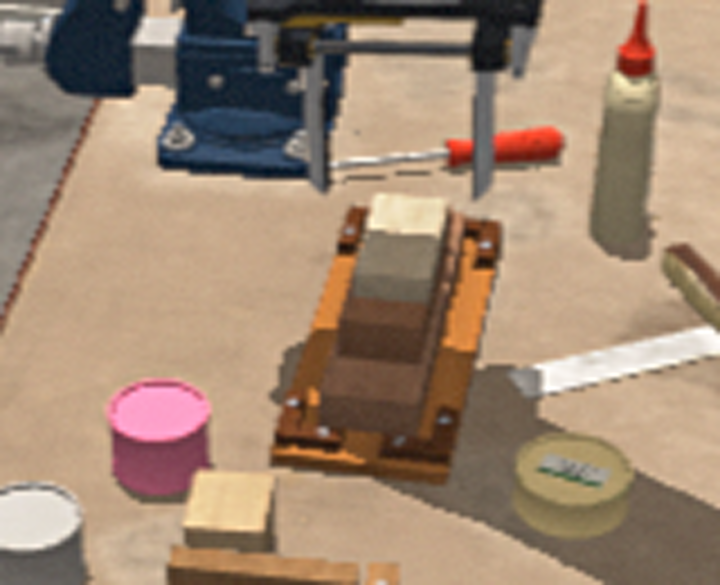

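>>> servo_tool(
  series=[
    [0.5,0.33,0,0,0],
    [0.58,0.38,0,0,0],
    [0.58,0.38,0,0,0],
    [0.58,0.38,0,0,0],
    [0.58,0.38,0,0,0],
    [0.58,0.38,0,0,0],
    [0.58,0.38,0,0,0],
    [0.58,0.38,0,0,0],
    [0.58,0.38,0,0,0],
    [0.58,0.38,0,0,0],
  ],
)

```text
time_s: 31.0
ee_pos: [0.4515, -0.1948, 0.1388]
ee_rot: [-0.026, 0.716, 0.697, -0.015]
contact_force: [-0.2, 0.2, -0.4]
width: 1.003
```

>>> servo_tool(
  series=[
    [0.58,0.38,0,0,0],
    [0.58,0.38,0,0,0],
    [0.58,0.38,0,0,0],
    [0.58,0.38,0,0,0],
    [0.58,0.38,0,0,0],
    [0.58,0.38,0,0,0],
    [0.58,0.38,0,0,0],
    [0.58,0.38,0,0,0],
    [0.58,0.38,0,0,0],
    [0.58,0.38,0,0,0],
  ],
)

```text
time_s: 32.0
ee_pos: [0.5343, -0.0627, 0.1324]
ee_rot: [-0.029, 0.713, 0.7, -0.016]
contact_force: [0.3, -0.0, -0.2]
width: 1.004
```

```bash
python3 go.py 554 -54.5 90 88
```

```text
t 32.0 p [534.3 -62.7 132.4] phi 88.88 tilt 3.77 w 94.4 F [ 0.3 -0.  -0.2] q [ 0.45  0.39 -0.55  1.92  0.22  0.95 -0.22]
rem tool [0.39 1.11 2.06] turn 0.15 | in final frame [0.44 0.97 2.12]
toolz deg(x,y world) [-3.6   1.11]
```

>>> servo_tool(
  series=[
    [0.3,0.6,0.3,0,0],
    [0.1,0.35,0.6,0,0],
    [0,0.1,0.6,0,0],
    [0,0,0.5,0,0],
    [0,0,0,0,0],
  ],
)

```text
time_s: 32.5
ee_pos: [0.5549, -0.0524, 0.0864]
ee_rot: [-0.03, 0.713, 0.7, -0.016]
contact_force: [-0.5, 0.1, -0.4]
width: 1.006
```

```bash
python3 go.py 554 -54.5 28 88.9; python3 -c "
from h import *
a=camera('top')[:,:,::-1];b=camera('side')[:,:,::-1]
cv2.imwrite('pics/t12.png',cv2.resize(a[150:290,220:460],None,fx=3.3,fy=3.3,interpolation=2))
cv2.imwrite('pics/u12.png',cv2.resize(b[120:250,180:340],None,fx=4.5,fy=4.5,interpolation=2))"
```

```text
t 32.5 p [554.9 -52.4  86.4] phi 88.94 tilt 3.85 w 94.5 F [-0.5  0.1 -0.4] q [ 0.4   0.48 -0.52  1.91  0.27  0.89 -0.27]
rem tool [-0.16  0.14  2.91] turn 0.01 | in final frame [-0.11 -0.04  2.92]
toolz deg(x,y world) [-3.68  1.13]
```

View pics/t12.png

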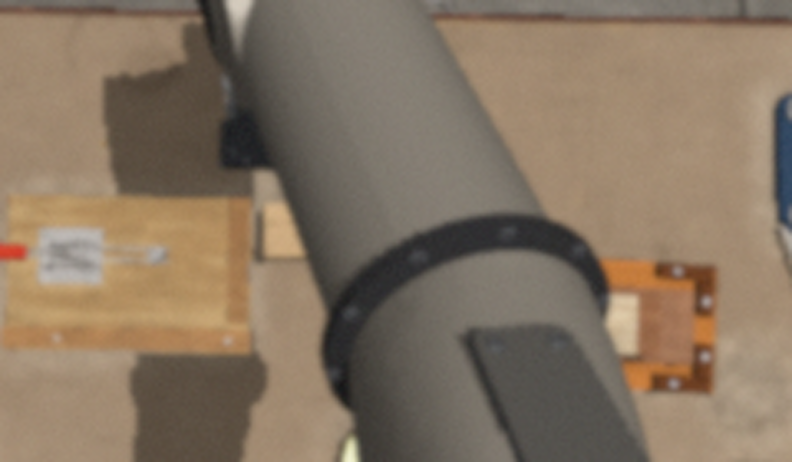

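View pics/u12.png

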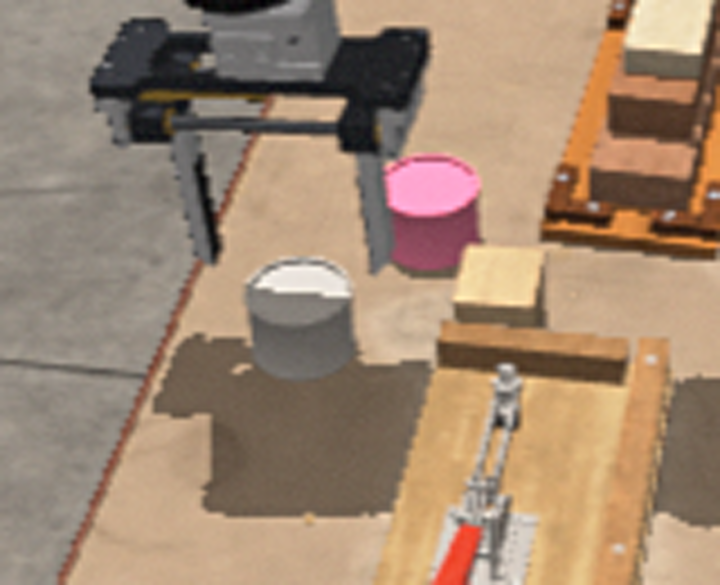

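>>> servo_tool(
  series=[
    [-0.1,0.14,0.4,0,0],
    [-0.06,0,0.6,0,0],
    [0,0,0.6,0,0],
    [0,0,0.6,0,0],
    [0,0,0.4,0,0],
    [0,0,0.1,0,0],
    [0,0,0,0,0],
  ],
)

```text
time_s: 33.3
ee_pos: [0.5546, -0.0559, 0.0293]
ee_rot: [-0.029, 0.714, 0.7, -0.015]
contact_force: [0.0, 0.4, 0.0]
width: 1.005
```

```bash
python3 go.py 554 -54.5 28 88.9
```

```text
t 33.3 p [554.6 -55.9  29.3] phi 88.86 tilt 3.72 w 94.4 F [0.  0.4 0. ] q [ 0.38  0.56 -0.49  1.94  0.33  0.78 -0.31]
rem tool [ 0.07 -0.03  0.07] turn -0.01 | in final frame [ 0.07 -0.03  0.06]
toolz deg(x,y world) [-3.56  1.09]
```

>>> servo_tool(
  series=[
    [0.05,0,0,0,0.4],
    [0,0,0,0,0.6],
    [0,0,0,0,1],
    [0,0,0,0,1],
    [0,0,0,0,1],
    [0,0,0,0,1],
    [0,0,-0.3,0,1],
    [0,0,-0.6,0,1],
    [0,0,-0.7,0,1],
    [0,0,-0.7,0,1],
  ],
)

```text
time_s: 34.3
ee_pos: [0.5574, -0.0555, 0.0787]
ee_rot: [-0.029, 0.713, 0.7, -0.016]
contact_force: [0.1, 0.2, -2.3]
width: 0.67
```

```bash
python3 go.py 554 -54.5 160 88.9; python3 -c "
from h import *
b=camera('side')[:,:,::-1]
cv2.imwrite('pics/u13.png',cv2.resize(b[120:250,180:340],None,fx=4.5,fy=4.5,interpolation=2))"
```

```text
t 34.3 p [557.4 -55.5  78.7] phi 88.88 tilt 3.77 w 63.0 F [ 0.1  0.2 -2.3] q [ 0.4   0.5  -0.52  1.91  0.28  0.87 -0.28]
rem tool [ 0.12 -0.42 -4.04] turn -0.0 | in final frame [ 0.04 -0.17 -4.06]
toolz deg(x,y world) [-3.6  1.1]
```

View pics/u13.png

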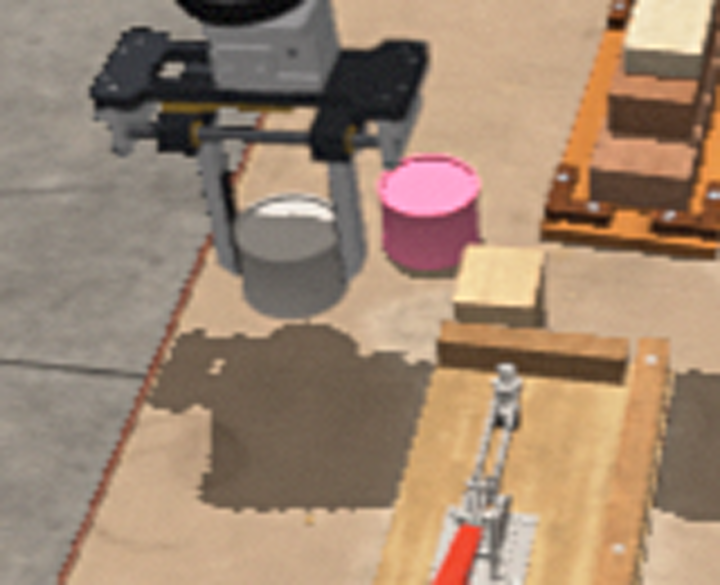

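>>> servo_tool(
  series=[
    [0,0,-0.5,0,1],
    [0,0,-0.7,0,1],
    [0,0,-0.7,0,1],
    [0,0,-0.7,0,1],
    [0,0,-0.7,0,1],
    [0,0,-0.6,0,1],
    [0,0,-0.3,0,1],
    [0,0,0,0,1],
  ],
)

```text
time_s: 35.15
ee_pos: [0.5649, -0.0574, 0.1748]
ee_rot: [-0.026, 0.714, 0.7, -0.014]
contact_force: [0.2, -0.1, -1.2]
width: 0.672
```

```bash
python3 go.py 365 -320 155 88.5; python3 -c "
from h import *
b=camera('side')[:,:,::-1]
cv2.imwrite('pics/u14.png',cv2.resize(b[70:250,180:400],None,fx=3.3,fy=3.3,interpolation=2))
a=camera('top')[:,:,::-1]
cv2.imwrite('pics/t14.png',cv2.resize(a[200:310,320:460],None,fx=5,fy=5,interpolation=2))
"
```

```text
t 35.15 p [564.9 -57.4 174.8] phi 88.87 tilt 3.4 w 63.1 F [ 0.2 -0.1 -1.2] q [ 0.44  0.39 -0.55  1.83  0.2   1.05 -0.21]
rem tool [-13.34  -9.67   1.32] turn 0.06 | in final frame [-13.39  -9.65   0.99]
toolz deg(x,y world) [-3.24  1.04]
```

View pics/u14.png

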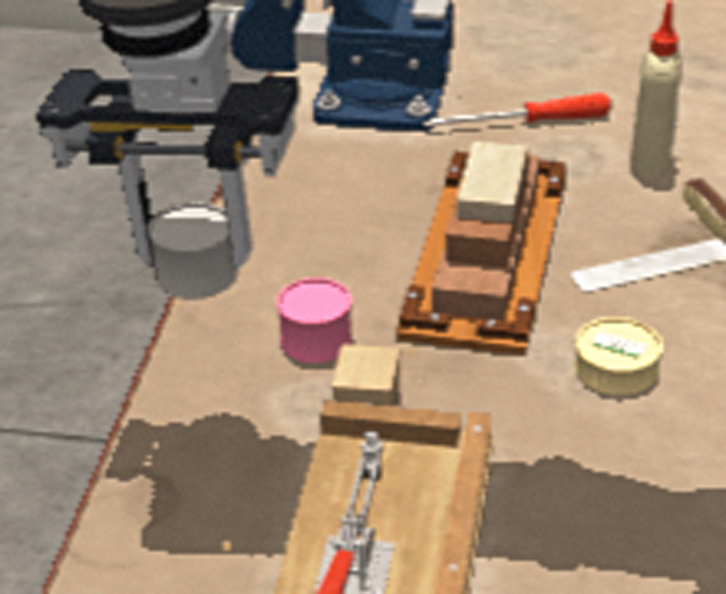

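View pics/t14.png

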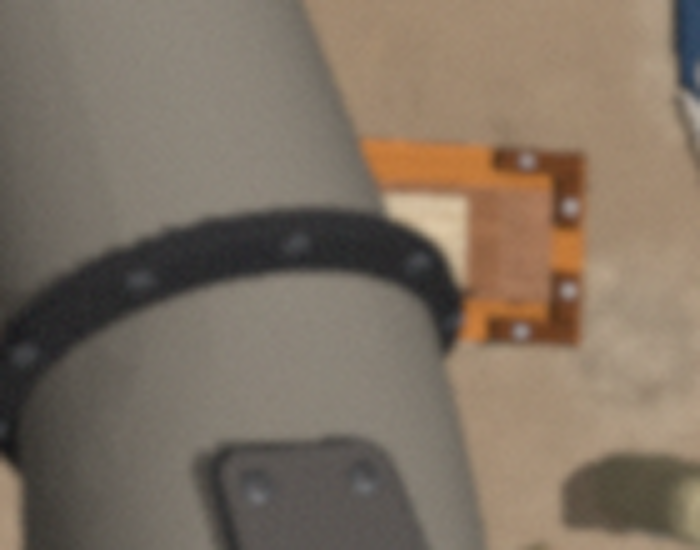

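```bash
python3 -c "
from h import *
B=lambda c:(np.array(c)+.5)/3.3-.5+[180,70]
w=ray('side',B([(475,142),(526,147),(514,206),(458,199)]),.09)*1000;print(w,w.mean(0))
print(ray('top',(np.array([[467,193.]])+.5)/5-.5+[320,200],.09)*1000)"
```

```text
[[ 383.48099519 -368.27644659]
 [ 336.23567731 -366.15307323]
 [ 337.69053574 -268.28704932]
 [ 387.28168056 -272.28006595]] [ 361.1722222  -318.74915877]
[[ 389.51417487 -369.75858626]]
```

>>> servo_tool(
  series=[
    [-0.45,-0.32,0,0,1],
    [-0.57,-0.41,0,0,1],
    [-0.57,-0.41,0,0,1],
    [-0.57,-0.41,0,0,1],
    [-0.57,-0.41,0,0,1],
    [-0.57,-0.41,0,0,1],
    [-0.57,-0.41,0,0,1],
    [-0.57,-0.41,0,0,1],
    [-0.57,-0.41,0,0,1],
    [-0.57,-0.41,0,0,1],
  ],
)

```text
time_s: 36.25
ee_pos: [0.4731, -0.1772, 0.1748]
ee_rot: [-0.028, 0.714, 0.7, -0.015]
contact_force: [-0.6, -0.3, -2.3]
width: 0.668
```

```bash
python3 go.py 365 -320 155 88.5
```

```text
t 36.25 p [ 473.1 -177.2  174.8] phi 88.83 tilt 3.68 w 62.8 F [-0.6 -0.3 -2.3] q [ 0.68  0.28 -0.52  1.96  0.15  1.01  0.07]
rem tool [-7.27 -5.2   1.19] turn 0.06 | in final frame [-7.28 -5.22  0.99]
toolz deg(x,y world) [-3.52  1.07]
```

>>> servo_tool(
  series=[
    [-0.57,-0.41,0,0,1],
    [-0.57,-0.41,0,0,1],
    [-0.57,-0.41,0,0,1],
    [-0.57,-0.41,0,0,1],
    [-0.57,-0.41,0.1,0,1],
    [-0.57,-0.41,0.1,0,1],
    [-0.57,-0.41,0.1,0,1],
    [-0.57,-0.41,0.1,0,1],
    [-0.57,-0.41,0.1,0,1],
    [-0.57,-0.41,0.1,0,1],
  ],
)

```text
time_s: 37.25
ee_pos: [0.3797, -0.2988, 0.167]
ee_rot: [-0.027, 0.714, 0.699, -0.015]
contact_force: [-0.4, -0.1, -2.3]
width: 0.666
```

```bash
python3 go.py 364.5 -320 150 88.5
```

```text
t 37.25 p [ 379.7 -298.8  167. ] phi 88.78 tilt 3.53 w 62.6 F [-0.4 -0.1 -2.3] q [ 0.9   0.24 -0.43  2.02  0.14  0.97  0.38]
rem tool [-1.09 -0.69  0.87] turn 0.05 | in final frame [-1.08 -0.73  0.85]
toolz deg(x,y world) [-3.39  0.99]
```

>>> servo_tool(
  series=[
    [-0.5,-0.3,0.2,0,1],
    [-0.4,-0.2,0.4,0,1],
    [0,0,0.4,0,1],
    [0,0,0.3,0,1],
    [0,0,0,0,1],
  ],
)

```text
time_s: 37.75
ee_pos: [0.3651, -0.3185, 0.1388]
ee_rot: [-0.027, 0.715, 0.699, -0.015]
contact_force: [0.4, 0.1, -0.9]
width: 0.672
```

```bash
python3 go.py 364.5 -320 130 88.5; python3 -c "
from h import *
b=camera('side')[:,:,::-1]
cv2.imwrite('pics/u15.png',cv2.resize(b[60:190,250:400],None,fx=4.5,fy=4.5,interpolation=2))
a=camera('top')[:,:,::-1]
cv2.imwrite('pics/t15.png',cv2.resize(a[200:310,320:460],None,fx=5,fy=5,interpolation=2))
"
```

```text
t 37.75 p [ 365.1 -318.5  138.8] phi 88.64 tilt 3.56 w 63.2 F [ 0.4  0.1 -0.9] q [ 0.93  0.28 -0.41  2.04  0.16  0.91  0.4 ]
rem tool [-0.08 -0.    0.44] turn 0.02 | in final frame [-0.07 -0.03  0.44]
toolz deg(x,y world) [-3.4   1.02]
```

View pics/u15.png

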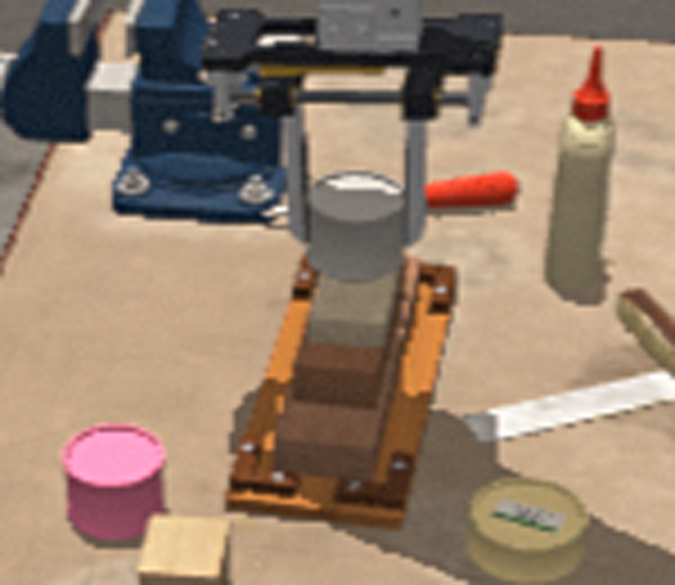

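View pics/t15.png

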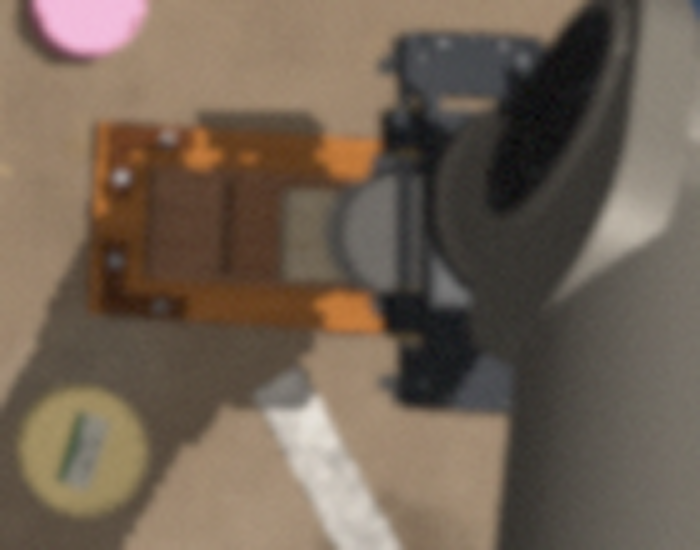

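```bash
python3 -c "
from h import *
A=lambda c:(np.array(c)+.5)/5-.5+[320,200]
print(ray('top',A([(343,229)]),.155)*1000)
print(ray('top',A([(285,187),(281,280)]),.09)*1000)
B=lambda c:(np.array(c)+.5)/4.5-.5+[250,60]
print(ray('side',B([(357,200)]),.155)*1000)"
```

```text
[[ 368.18695259 -284.81717964]]
[[ 391.08764442 -269.73843696]
 [ 340.00385682 -267.38901015]]
[[ 363.38816714 -309.80127378]]
```

>>> servo_tool(
  series=[
    [-0.1,0,0.3,0,1],
    [0,0,0.3,0,1],
    [0,0,0.2,0,1],
    [0,0,0,0,1],
  ],
)

```text
time_s: 38.25
ee_pos: [0.3656, -0.3199, 0.1226]
ee_rot: [-0.026, 0.714, 0.699, -0.015]
contact_force: [0.3, -0.2, -2.3]
width: 0.669
```

```bash
python3 go.py 364.5 -320.5 119 88.5
```

```text
t 38.25 p [ 365.6 -319.9  122.6] phi 88.77 tilt 3.45 w 62.9 F [ 0.3 -0.2 -2.3] q [ 0.92  0.3  -0.41  2.06  0.17  0.87  0.39]
rem tool [-0.03 -0.04  0.18] turn 0.04 | in final frame [-0.03 -0.05  0.18]
toolz deg(x,y world) [-3.31  0.95]
```

>>> servo_tool(
  series=[
    [0,-0.04,0.1,0,1],
    [0,0,0.05,0,1],
    [0,0,0,0,1],
  ],
)

```text
time_s: 38.55
ee_pos: [0.3648, -0.32, 0.1203]
ee_rot: [-0.026, 0.714, 0.699, -0.015]
contact_force: [0.6, 0.5, -1.9]
width: 0.674
```

```bash
python3 go.py 364.5 -320.5 118 88.5
```

```text
t 38.55 p [ 364.8 -320.   120.3] phi 88.77 tilt 3.43 w 63.3 F [ 0.6  0.5 -1.9] q [ 0.92  0.3  -0.41  2.06  0.18  0.87  0.39]
rem tool [-0.03 -0.01  0.12] turn 0.05 | in final frame [-0.03 -0.01  0.12]
toolz deg(x,y world) [-3.31  0.92]
```

Lower 1.5 mm more, then open gently.

>>> servo_tool(
  series=[
    [0,0,0.08,0,1],
    [0,0,0,0,1],
    [0,0,0,0,0.3],
    [0,0,0,0,0.25],
    [0,0,0,0,0.15],
    [0,0,0,0,0],
    [0,0,0,0,0],
    [0,0,0,0,0],
  ],
)

```text
time_s: 39.35
ee_pos: [0.3654, -0.3206, 0.1204]
ee_rot: [-0.025, 0.714, 0.699, -0.015]
contact_force: [1.0, 0.2, -1.1]
width: 0.994
```

```bash
python3 go.py 364.5 -320.5 200 88.5
```

```text
t 39.35 p [ 365.4 -320.6  120.4] phi 88.75 tilt 3.31 w 93.4 F [ 1.   0.2 -1.1] q [ 0.92  0.3  -0.41  2.06  0.18  0.87  0.39]
rem tool [ 0.05 -0.27 -3.97] turn 0.04 | in final frame [ 0.   -0.05 -3.98]
toolz deg(x,y world) [-3.21  0.8 ]
```

>>> servo_tool(
  series=[
    [0,0,-0.3,0,0],
    [0,-0.03,-0.5,0,0],
    [0,-0.03,-0.6,0,0],
    [0,-0.03,-0.7,0,0],
    [0,-0.03,-0.7,0,0],
    [0,-0.03,-0.7,0,0],
    [0,0,-0.7,0,0],
    [0,0,-0.3,0,0],
    [0,0,0,0,0],
  ],
)

```text
time_s: 40.25
ee_pos: [0.3684, -0.3221, 0.2211]
ee_rot: [-0.022, 0.714, 0.699, -0.015]
contact_force: [0.9, 0.6, -0.5]
width: 0.999
```

```bash
python3 go.py; python3 -c "
from h import *
b=camera('side')[:,:,::-1]
cv2.imwrite('pics/u16.png',cv2.resize(b[60:250,220:400],None,fx=3.1,fy=3.1,interpolation=2))
a=camera('top')[:,:,::-1]
cv2.imwrite('pics/t16.png',a)
"
```

```text
t 40.25 p [ 368.4 -322.1  221.1] phi 88.78 tilt 3.08 w 93.9 F [ 0.9  0.6 -0.5] q [ 0.95  0.18 -0.42  1.96  0.1   1.07  0.46]
toolz deg(x,y world) [-3.01  0.65]
```

View pics/u16.png

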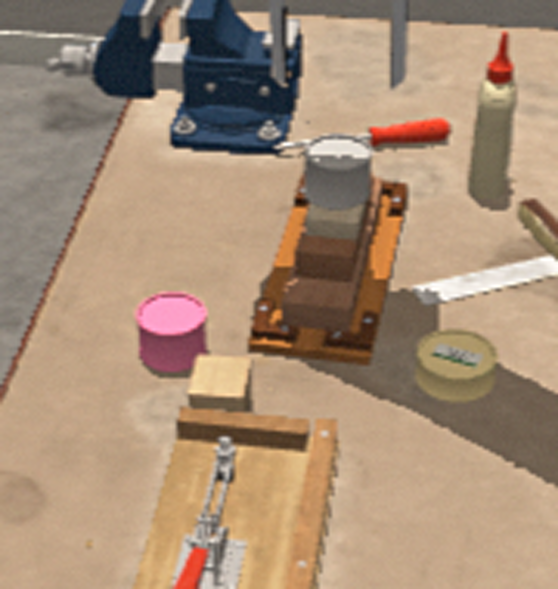

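View pics/t16.png

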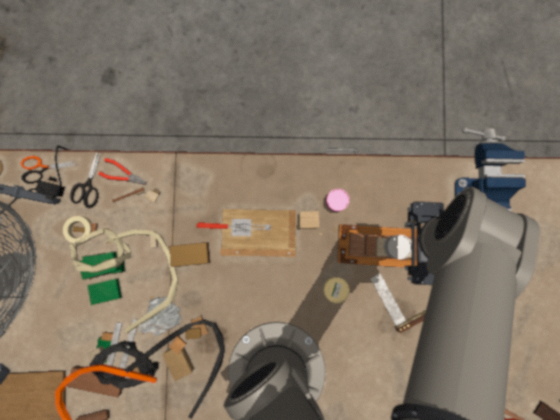

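>>> servo_tool(
  series=[
    [0.6,0.3,0,0,0],
    [0.8,0.4,0,0,0],
    [0.8,0.4,0,0,0],
    [0.8,0.4,0,0,0],
    [0.8,0.4,0,0,0],
    [0.8,0.4,0,0,0],
    [0.8,0.4,0,0,0],
    [0.8,0.4,0,0,0],
    [0.8,0.3,0,0,0],
    [0.8,0.2,0,0,0],
  ],
)

```text
time_s: 41.35
ee_pos: [0.4446, -0.1528, 0.2115]
ee_rot: [-0.029, 0.714, 0.7, -0.016]
contact_force: [0.5, -1.0, -0.3]
width: 0.997
```

>>> servo_tool(
  series=[
    [0.8,0,0,0,0],
    [0.8,0,0,0,0],
    [0.8,0,0,0,0],
    [0.8,0,0,0,0],
    [0.8,0,0,0,0],
    [0.8,0,0,0,0],
    [0.8,0,0,0,0],
    [0.6,0,0,0,0],
    [0.3,0,0,0,0],
    [0,0,0,0,0],
  ],
)

```text
time_s: 42.35
ee_pos: [0.4435, -0.0056, 0.2089]
ee_rot: [-0.034, 0.71, 0.703, -0.017]
contact_force: [-0.8, 0.1, 0.8]
width: 1.0
```

```bash
python3 go.py; python3 -c "
from h import *
b=camera('side')[:,:,::-1]
cv2.imwrite('pics/u17.png',cv2.resize(b[90:190,270:390],None,fx=6,fy=6,interpolation=2))
a=camera('top')[:,:,::-1]
cv2.imwrite('pics/t17.png',cv2.resize(a[190:290,300:450],None,fx=5,fy=5,interpolation=2))
"
```

```text
t 42.35 p [443.5  -5.6 208.9] phi 89.38 tilt 4.36 w 94.0 F [-0.8  0.1  0.8] q [ 0.52  0.16 -0.68  2.04  0.07  1.05 -0.2 ]
toolz deg(x,y world) [-4.14  1.36]
```

View pics/u17.png

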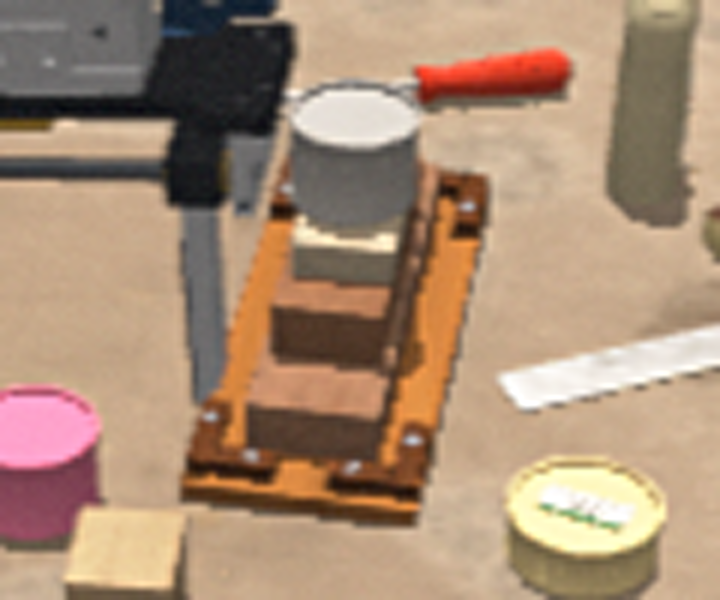

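View pics/t17.png

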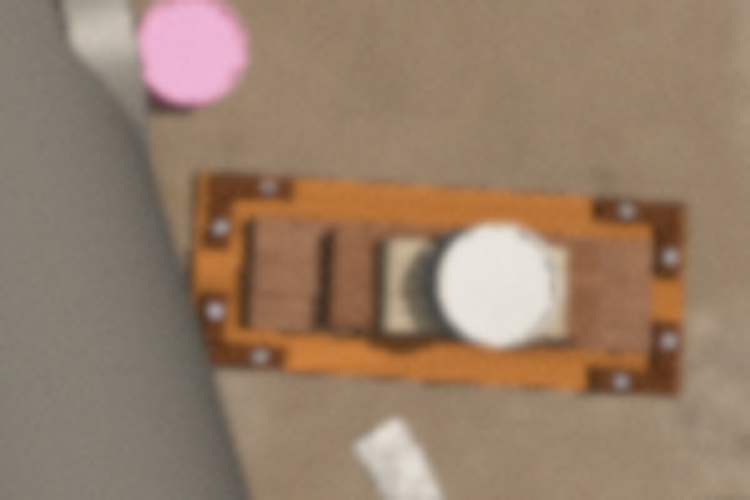

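```bash
python3 -c "
from h import *
A=lambda c:(np.array(c)+.5)/5-.5+[300,190]
print('tin',ray('top',A([(498,285)]),.135)*1000)
print('blank',*corners(A([(387,237),(569,246),(566,338),(382,333)]),.09))
print('short end',ray('top',A([(333,227),(328,330)]),.07).mean(0)*1000)
print('long',*corners(A([(252,220),(650,240),(647,352),(245,329)]),.04))
print('screws',ray('top',A([(269,188),(220,228),(214,311),(260,356),(627,211),(670,257),(668,341),(620,381)]),.022).mean(0)*1000)
B=lambda c:(np.array(c)+.5)/6-.5+[270,90]
print('side tin',ray('side',B([(356,117)]),.135)*1000)
im=cv2.imread('pics/t16.png')
for nm,s,roi,z,t in [('cube',(310,220),(297,207,325,233),.045,16),('sand',(188,254),(160,235,220,275),.031,14)]: print(nm,*meas('top',im,s,roi,z,t))"
```

```text
tin [[ 365.6466332  -318.88270364]]
blank [ 363.7 -319.6] len 100.4 wid 51.7 yaw -1.19
short end [ 367.89266373 -243.73866883]
long [ 365.4 -317.3] len 229.6 wid 63.5 yaw -2.07
screws [ 366.05480675 -319.06284297]
side tin [[ 363.3490071 -316.0144572]]
cube [442.3 -86.6] [48.5 54.6] 2.31
sand [333.6 265.9] [ 63.9 108.7] 6.09
```

All offsets measure within about 3 mm, and the cube and sanding block haven't moved. I'm handing in.

```bash
python3 -c "
from rig import *
print(finish_job())"
```

```text
the job is handed in; nothing more can be done
None
```

I built the stack on the gluing board and handed the job in at about 42 s, well inside the 131 s limit. The order was long redwood, short redwood, pine blank, then the grey tin upright. The gripper is open and clear of everything. The hand-in reports no verdict.

Last checks, from the top camera unless noted:

| Check | Result | Allowed |
|---|---|---|
| Long block against the board | about 2 mm off centre, under 1° of turn | 13 mm each way, 0.17 rad |
| Short block on the long block | about 1–2 mm off centre, judged from one end only, because its other end blends into the long block in the picture | 15 mm each way |
| Blank on the short block | within about 2 mm of centre, about 1° of turn | 15 mm each way, 0.2 rad |
| Tin on the blank | about 2 mm off centre, looks upright | 15 mm each way |
| Pine cube and sanding block | moved 0.1 mm at most | 20 mm |

- **Cameras:** the side camera put the tin about 3 mm from where the top camera did. That is slightly more than the 2 mm calibration error, but harmless here.
- **Tool tilt:** the tool gradually tilted by 3–4° during the fast moves, and the interface gives no way to correct that. The pieces levelled when released, and all of them look flat in the last pictures.

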